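# Change over the roller-sleeve dryer

### The job

Change over the batch on the paint-roller dryer: first slide its timer fully back to off, then take the dry sleeves off the posts and stand them upright in the wooden crate, and put every washed sleeve from the drain mat onto a post of its own, pushed right down to the deck. When everything is loaded, slide the timer to the long mark; leave the paint pots where they are.

Things in the scene. Friction and masses are not known exactly. Their poses are not given: they have to be found in the camera images.
- dryer: post dryer for roller sleeves: grey box 260 (x) by 200 (y) mm, flat deck 55 mm above the table, fixed, origin at the centre of its underside, x axis from the timer (robot's side) to the back. On the deck stand four upright aluminium posts, 20 mm thick, 40 mm tall, the top 12 mm tapering to 11 mm; each goes up inside the core of one sleeve
- post0 (a point): foot of post 0, on the post's axis at deck height; in the dryer's frame x -5 mm, y -50 mm; the post's tip is 40 mm above this point
- post1 (a point): foot of post 1, on the post's axis at deck height; in the dryer's frame x -5 mm, y 50 mm; the post's tip is 40 mm above this point
- post2 (a point): foot of post 2, on the post's axis at deck height; in the dryer's frame x 85 mm, y -50 mm; the post's tip is 40 mm above this point
- post3 (a point): foot of post 3, on the post's axis at deck height; in the dryer's frame x 85 mm, y 50 mm; the post's tip is 40 mm above this point
- timer (a joint): the dryer's timer, a slider in a slot along the dryer's y axis on the apron towards the robot: 0 = off (end stop, grip beside the round black dot), 0.100 m = other end stop; marks beside the slot at 0.025, 0.050, 0.075 (the long thick one) and 0.100 m; moves with about 1.5 N and stays where it is left
- timer_grip (a point): centre of the top of the timer's black grip, moving with it; the grip is 12 mm wide along the slot (dryer y), 26 mm across it (dryer x), and its top is 26 mm above the deck; the nearest post is 95 mm behind the slot
- timer_off (a point): point on the deck under the grip when the timer is off
- timer_mark (a point): point on the deck under the grip when the timer stands at the long mark, 75 mm along the dryer's +y from off
- drain_mat: thin grey ribbed drain mat (1 mm, no rim, level with the table) on which the washed sleeves stand at the start, fixed, 240 (x) by 210 (y) mm; origin at its centre
- crate: low open plywood crate for the dry sleeves, empty at the start, fixed, outside 220 (x) by 190 (y) by 45 mm high, walls and floor 8 mm thick; origin at the centre of its underside
- dry0: dry roller sleeve, slim and tall: cream pile, outside diameter 50 mm, 95 mm tall, hole through it 28 mm; at the start on post 0 of the dryer if present (two to four of dry0..dry3 are present, the others absent); origin at the centre of its lower end, z along its axis; both ends alike; about 60 g
- dry1: dry roller sleeve, slim and tall: cream pile, outside diameter 50 mm, 95 mm tall, hole through it 28 mm; at the start on post 1 of the dryer if present (two to four of dry0..dry3 are present, the others absent); origin at the centre of its lower end, z along its axis; both ends alike; about 60 g
- dry2: dry roller sleeve, slim and tall: cream pile, outside diameter 50 mm, 95 mm tall, hole through it 28 mm; at the start on post 2 of the dryer if present (two to four of dry0..dry3 are present, the others absent); origin at the centre of its lower end, z along its axis; both ends alike; about 60 g
- dry3: dry roller sleeve, slim and tall: cream pile, outside diameter 50 mm, 95 mm tall, hole through it 28 mm; at the start on post 3 of the dryer if present (two to four of dry0..dry3 are present, the others absent); origin at the centre of its lower end, z along its axis; both ends alike; about 60 g
- wet0: washed roller sleeve, thick and short: cream pile, outside diameter 60 mm, 55 mm tall, hole through it 28 mm; at the start standing on end on the drain mat if present (three or four of wet0..wet3 are present, the others absent); origin at the centre of its lower end, z along its axis; both ends alike; about 60 g
- wet1: washed roller sleeve, thick and short: cream pile, outside diameter 60 mm, 55 mm tall, hole through it 28 mm; at the start standing on end on the drain mat if present (three or four of wet0..wet3 are present, the others absent); origin at the centre of its lower end, z along its axis; both ends alike; about 60 g
- wet2: washed roller sleeve, thick and short: cream pile, outside diameter 60 mm, 55 mm tall, hole through it 28 mm; at the start standing on end on the drain mat if present (three or four of wet0..wet3 are present, the others absent); origin at the centre of its lower end, z along its axis; both ends alike; about 60 g
- wet3: washed roller sleeve, thick and short: cream pile, outside diameter 60 mm, 55 mm tall, hole through it 28 mm; at the start standing on end on the drain mat if present (three or four of wet0..wet3 are present, the others absent); origin at the centre of its lower end, z along its axis; both ends alike; about 60 g
- paint_pot: bystander: white plastic paint pot, 90 mm wide, 75 mm tall, with a brush, beyond the work; origin at the centre of its underside; not to be disturbed
- water_pot: bystander: white plastic water pot, 80 mm wide, 85 mm tall, with a brush, beyond the work; origin at the centre of its underside; not to be disturbed
There are look-alikes about, which are no part of the job. Leave any blue, pink or turquoise look-alike of the wet3 alone.

How it is judged (in metres and radians):
On the way, in this order (a step that is already met when the one before it is completed fails the run):
1. the timer is slid fully back to off (within 5 mm of the stop) (value of joint timer below 0.005 m), for 0.2 s.
2. with the timer still off (within 12 mm of the stop), every dry sleeve stands in the crate and every washed sleeve is down on a post ((horizontal distance between wet0 and post0 below 0.01 m or horizontal distance between wet0 and post1 below 0.01 m or horizontal distance between wet0 and post2 below 0.01 m or horizontal distance between wet0 and post3 below 0.01 m) and z of wet0 in the frame of dryer between 0.049 and 0.061 m and angle between each of wet0, wet1, wet2, wet3, dry0, dry1, dry2, dry3's own z axis and vertical below 0.15 rad and linear speed of each of wet0, wet1, wet2, wet3, dry0, dry1, dry2, dry3 below 0.03 m/s and (horizontal distance between wet1 and post0 below 0.01 m or horizontal distance between wet1 and post1 below 0.01 m or horizontal distance between wet1 and post2 below 0.01 m or horizontal distance between wet1 and post3 below 0.01 m) and z of wet1 in the frame of dryer between 0.049 and 0.061 m and (horizontal distance between wet2 and post0 below 0.01 m or horizontal distance between wet2 and post1 below 0.01 m or horizontal distance between wet2 and post2 below 0.01 m or horizontal distance between wet2 and post3 below 0.01 m) and z of wet2 in the frame of dryer between 0.049 and 0.061 m and (horizontal distance between wet3 and post0 below 0.01 m or horizontal distance between wet3 and post1 below 0.01 m or horizontal distance between wet3 and post2 below 0.01 m or horizontal distance between wet3 and post3 below 0.01 m) and z of wet3 in the frame of dryer between 0.049 and 0.061 m and x of dry0 in the frame of crate between -0.085 and 0.085 m and y of dry0 in the frame of crate between -0.07 and 0.07 m and z of each of dry0, dry1, dry2, dry3 in the frame of crate below 0.016 m and x of dry1 in the frame of crate between -0.085 and 0.085 m and y of dry1 in the frame of crate between -0.07 and 0.07 m and x of dry2 in the frame of crate between -0.085 and 0.085 m and y of dry2 in the frame of crate between -0.07 and 0.07 m and x of dry3 in the frame of crate between -0.085 and 0.085 m and y of dry3 in the frame of crate between -0.07 and 0.07 m and value of joint timer below 0.012 m), for 0.2 s.
At the end, for the whole second after the job is handed in: every washed sleeve is upright on a post of its own (axes within 10 mm) with its lower end within 6 mm of the deck; every dry sleeve stands upright (within 0.15 rad) on the crate's floor; the timer is within 6 mm of the long mark; all at rest ((horizontal distance between wet0 and post0 below 0.01 m or horizontal distance between wet0 and post1 below 0.01 m or horizontal distance between wet0 and post2 below 0.01 m or horizontal distance between wet0 and post3 below 0.01 m) and z of wet0 in the frame of dryer between 0.049 and 0.061 m and angle between each of wet0, wet1, wet2, wet3, dry0, dry1, dry2, dry3's own z axis and vertical below 0.15 rad and linear speed of each of wet0, wet1, wet2, wet3, dry0, dry1, dry2, dry3 below 0.03 m/s and (horizontal distance between wet1 and post0 below 0.01 m or horizontal distance between wet1 and post1 below 0.01 m or horizontal distance between wet1 and post2 below 0.01 m or horizontal distance between wet1 and post3 below 0.01 m) and z of wet1 in the frame of dryer between 0.049 and 0.061 m and (horizontal distance between wet2 and post0 below 0.01 m or horizontal distance between wet2 and post1 below 0.01 m or horizontal distance between wet2 and post2 below 0.01 m or horizontal distance between wet2 and post3 below 0.01 m) and z of wet2 in the frame of dryer between 0.049 and 0.061 m and (horizontal distance between wet3 and post0 below 0.01 m or horizontal distance between wet3 and post1 below 0.01 m or horizontal distance between wet3 and post2 below 0.01 m or horizontal distance between wet3 and post3 below 0.01 m) and z of wet3 in the frame of dryer between 0.049 and 0.061 m and x of dry0 in the frame of crate between -0.085 and 0.085 m and y of dry0 in the frame of crate between -0.07 and 0.07 m and z of each of dry0, dry1, dry2, dry3 in the frame of crate below 0.016 m and x of dry1 in the frame of crate between -0.085 and 0.085 m and y of dry1 in the frame of crate between -0.07 and 0.07 m and x of dry2 in the frame of crate between -0.085 and 0.085 m and y of dry2 in the frame of crate between -0.07 and 0.07 m and x of dry3 in the frame of crate between -0.085 and 0.085 m and y of dry3 in the frame of crate between -0.07 and 0.07 m and value of joint timer between 0.069 and 0.081 m and velocity of joint timer below 0.01 m/s); the robot touches nothing.
It fails at once if the paint pot is shifted by more than 40 mm (distance of paint_pot from where it was at the start of the episode above 0.04 m).
It fails at once if the water pot is shifted by more than 40 mm (distance of water_pot from where it was at the start of the episode above 0.04 m).
Of dry0, dry1, dry2, dry3 only 2 to 4 are there at a start; the rules pass over those that are not, and their reading is None.
Of wet0, wet1, wet2, wet3 only 3 to 4 are there at a start; the rules pass over those that are not, and their reading is None.
At some moment in a run one of wet0, wet1, wet2, wet3 may be knocked a few centimetres aside while the robot is not near it.
It also fails if it takes over 210 s, if anything falls off the work surface, if the arm or the gripper's body presses on something with over 40 N, if the wrist force passes 120 N, or if a joint passes its speed limit or range.

### The arm

A 6-joint arm with a two-finger parallel gripper is mounted at the origin on the work surface. World frame = base frame: x ahead of the robot, y to its left, z up, the work surface at z = 0. Lengths are in mm, angles in degrees, forces in N, time in s.
With the tool pointing down it reaches from about 300 to 850 mm from the base axis. Payload 4.2 kg.
Tool frame: the origin (TCP) lies at the very end of the fingers, on their centre line; the grasp point (between the pads) lies 19 mm behind it; x points along the fingers, y is the direction in which the jaws open and shut, and the axes are right-handed (so a half turn about x gives the same grasp; the last joint's range is limited). The gripper opens to 91 mm and grips with 3 to 60 N. Pads are 32 mm wide; open, the fingers measure 118 mm over their backs; the gripper's body (76 mm by 178 mm) begins 60 mm behind the grasp point.
Start: joints at [-71.963, 18.312, 89.639, -0, 72.044, -1.146], TCP at [188.937, -543.089, 213.976] pointing down, gripper open.
Joint ranges: [-177.97, 177.97], [-48.28, 115.42], [12.27, 149.76], [-77.06, 257.06], [2.81, 150.46], [-146.56, 146.56]. Speed limits (degrees/s): [147.25, 147.25, 180, 180, 180, 180].

### API

Orientations are given as [roll, pitch, yaw] about the fixed x, y, z axes, in that order (R = Rz(yaw) Ry(pitch) Rx(roll)).
In Python, from workcell import sensors, grab_frame, job_done, finder gives the robot as it stands.
- The arm moves only by the tool play_rows, never from a script. Its argument "motion" is a list of rows, each a list of 5 numbers: the shift along the world's x, y, z in m, then the turn about the world's z in rad, then the opening, from 0 (shut) to 1 (fully open). In form: [[tx, ty, tz, roll, fingers], ...]. A call has exactly 8 rows; each row is the pose to reach, as a shift and turn from the pose commanded when the call began; what a row does not reach only later rows make up. A row lasts 1/12 s, in which the tool goes at most 41.7 mm and 7.16 degrees, less where a joint would pass 70% of its speed; a pose out of reach is approached as far as the arm can. A call with a gripper value outside its range is refused whole. The fingers move at their own pace and stop on an object; "squeeze" is the grip in N (left out, the last holds). Time passes only in rows, so rows that repeat a pose let the fingers close, or fill a call up. It gives the time, the measured TCP pose, the force and the opening at its end, in the units of the state.
- sensors.state(): the state, without advancing time (a new reading comes with each control period).
- grab_frame(name): name is "scene" or "top" or "wrist"; returns a dict with "img" (420x560x3 uint8, blue, green, red), "fx", "fy", "cx", "cy" (pixels), "k1" (the pictures are not rectified: a ray, as slopes to the right and down, at radius r is drawn at 1 + k1 r^2 times it, then the intrinsics apply), "rvec" (rotation vector, rad) and "tvec" (3), from world to camera coordinates, as OpenCV has them; the wrist camera has in their place "tool_from_camera" (4x4, takes a point from camera to tool coordinates, whose origin is the TCP and whose axes are the tool frame's). Camera axes: x right, y down, z forward; pixel columns grow to the right and rows downward; lengths in mm; the calibration is good to about 2 mm. A picture is of the moment at which its call begins: read the wrist's pose just before it. There is no depth.
- job_done(): hands the job in, once; it reports no verdict.
Trained networks look in a picture, given as the dict that the camera call returned (one of the last four; its "shot" number tells which), for a name from the list of things; names that differ only in an ending like _2 or _b are one class to them, and where a whole thing is asked for, a point or a joint stands for the part that bears it (a point fixed in the world has none). Each returns a list of dicts, best first, with "conf" (0 to 1); they miss things now and then, are a little off and sometimes report something else, mostly with a low value. They report only what shows in the picture. A call takes as long as a camera call. They do not tell look-alikes from the thing itself.
- finder.spot_in(picture, label): "point" ([column, row] in pixels, amid what is visible of it).
- finder.spot_point(picture, label): "point" ([column, row] in pixels: a listed point, or the origin of a listed thing).
The state is a dict: "time_s": time; "qpos": joint angles; "qvel": joint speeds; "effort": joint torques, N m; "ee_pos": TCP position; "ee_rot": TCP orientation; "force": force on the tool from outside, world axes, zero at the start; "torque": the same for the moment, N m; "gripper_width": finger opening in mm.
Only numpy, scipy, OpenCV 4.12 (cv2) and the standard library are available. Lean on these libraries where they do the work, as an engineer would, in place of code of your own. Each camera call takes 0.05 s, during which the arm holds its last target.

## Working session

There is one attempt and no reset: what is moved stays moved. The work goes in short steps, Python scripts to look and compute and a tool call to move; the robot and the scene stay as the last step left them, time stands still between calls to the robot, and variables do not carry over. Pictures are saved under pics/ and viewed, and the job is handed in when it is done.

Besides the shell and the picture viewer there is one more tool, called after "Request:" by a JSON object that holds its "op" and its "data", one argument or row to a line. play_rows: Moves the arm, as the interface text tells. Its arguments: {"type":"object","properties":{"motion":{"type":"array","items":{"type":"array","items":{"type":"number"}}},"squeeze":{"type":"number"}},"required":["motion"]}

```bash
ls; mkdir -p pics
python3 - <<'E'
from workcell import sensors, grab_frame
import cv2
print(sensors.state())
for n in ("scene","top","wrist"):
    f=grab_frame(n); cv2.imwrite(f"pics/{n}0.png",f["img"]); print(n,{k:v for k,v in f.items() if k!="img"})
E
```

```text
pics
{'time_s': 0.0, 'qpos': array([-7.19645265e+01,  1.83497138e+01,  8.97055576e+01, -1.71333470e-03,
        7.20414055e+01, -1.14738225e+00]), 'qvel': array([-0.00399309,  0.03956978,  0.07037411,  0.11183373,  0.0718225 ,
        0.12761528]), 'effort': array([-3.09827839e-03, -4.12471676e+01, -2.31978303e+01,  7.25583080e-02,
        4.56156337e-02, -1.40120565e-04]), 'ee_pos': array([ 188.76265735, -542.61701584,  213.14532757]), 'ee_rot': array([-90.18206185,  89.90330944, 109.00132357]), 'force': array([ 0.49910409, -0.15236872, -0.23172595]), 'torque': array([ 0.01874592, -0.01422835, -0.01407658]), 'gripper_width': 91.11404972921352}
scene {'fx': 487.9937889611068, 'fy': 487.9937889611068, 'cx': 283.6928318259172, 'cy': 210.91477296697974, 'k1': -0.10494071724030772, 'rvec': array([ 1.75828839,  1.67123765, -0.72664054]), 'tvec': array([   8.42216059, -315.92553838, 1696.63172379]), 'shot': 1}
top {'fx': 416.2457625469384, 'fy': 416.2457625469384, 'cx': 280.1386924301001, 'cy': 205.57880657227673, 'k1': -0.018073975955158517, 'rvec': array([ 2.18798486, -2.17190846,  0.10555035]), 'tvec': array([ -69.9182253 ,  559.18307772, 1024.67931915]), 'shot': 2}
wrist {'fx': 322.97359247303274, 'fy': 322.97359247303274, 'cx': 281.03613383163355, 'cy': 210.41794370227768, 'k1': -0.06417355568670452, 'tool_from_camera': array([[-6.48349398e-04, -2.82624612e-01,  9.59230373e-01,
        -1.71474409e+02],
       [ 9.99999281e-01,  7.84763923e-04,  9.07125708e-04,
         2.30550294e-01],
       [-1.00914544e-03,  9.59230271e-01,  2.82623900e-01,
        -7.95890798e+01],
       [ 0.00000000e+00,  0.00000000e+00,  0.00000000e+00,
         1.00000000e+00]]), 'shot': 3}
```

View pics/scene0.png

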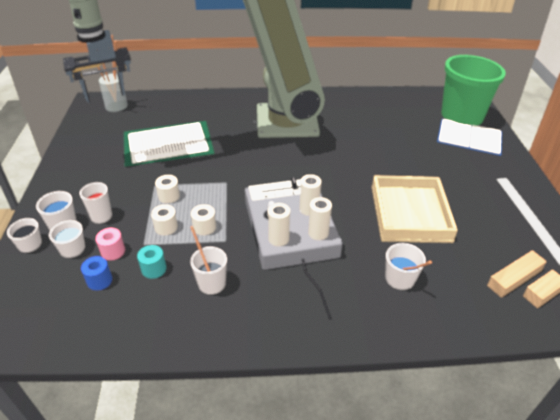

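View pics/top0.png

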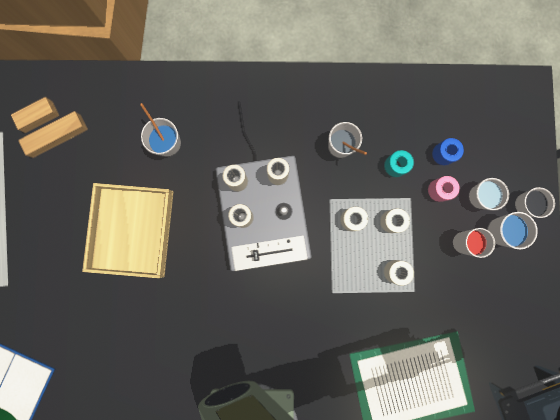

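View pics/wrist0.png

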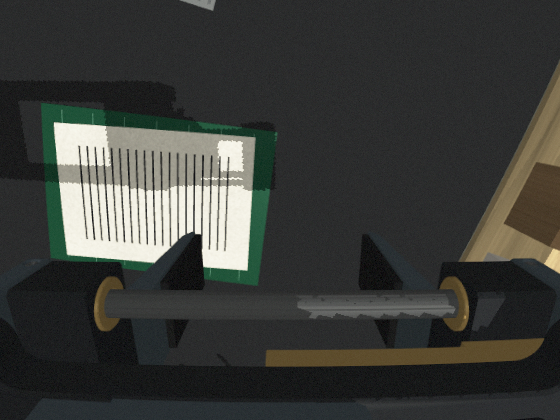

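```bash
cat > h.py <<'E'
import numpy as np, cv2
from workcell import sensors, grab_frame, finder
def cal(f):
    K=np.array([[f["fx"],0,f["cx"]],[0,f["fy"],f["cy"]],[0,0,1.]]); D=np.array([f["k1"],0,0,0,0.])
    if "rvec" in f: R=cv2.Rodrigues(np.asarray(f["rvec"],float))[0]; t=np.asarray(f["tvec"],float)
    else:
        s=f["state"]; T=np.eye(4); T[:3,:3]=rot(s["ee_rot"]); T[:3,3]=s["ee_pos"]
        T=np.linalg.inv(T@f["tool_from_camera"]); R=T[:3,:3]; t=T[:3,3]
    return K,D,R,t
def rot(r):
    from scipy.spatial.transform import Rotation as Ro
    return Ro.from_euler("xyz",r,degrees=True).as_matrix()
def grab(n):
    s=sensors.state(); f=grab_frame(n); f["state"]=s; return f
def unproj(f,px,z):
    K,D,R,t=cal(f); p=np.atleast_2d(np.asarray(px,float))
    u=cv2.undistortPoints(p.reshape(-1,1,2),K,D).reshape(-1,2)
    d=np.c_[u,np.ones(len(u))]@R; c=-R.T@t
    return c+d*((z-c[2])/d[:,2])[:,None]
def proj(f,P):
    K,D,R,t=cal(f); return cv2.projectPoints(np.atleast_2d(np.asarray(P,float)),R,t,K,D)[0].reshape(-1,2)
def save(n,img,x0=0,y0=0,w=560,h=420,s=1):
    cv2.imwrite("pics/"+n,cv2.resize(img[y0:y0+h,x0:x0+w],None,fx=s,fy=s,interpolation=cv2.INTER_CUBIC))
E
python3 - <<'E'
from h import *
f=grab("top")
for l in ["dryer","post0","post1","post2","post3","timer","timer_grip","timer_off","timer_mark","crate","drain_mat"]+["dry0","wet0","paint_pot","water_pot"]:
    z={"dryer":0,"post0":55,"post1":55,"post2":55,"post3":55,"timer_grip":81,"timer_off":55,"timer_mark":55}.get(l,0)
    for d in finder.spot_point(f,l)[:5]: print(l,round(d["conf"],2),np.round(d["point"],1),np.round(unproj(f,d["point"],z)[0]))
save("t1.png",f["img"],210,145,110,130,4.6)
E
```

```text
dryer 0.72 [262.8 213.2] [542. -21.   0.]
dryer 0.39 [371.1 248.1] [ 454. -300.    0.]
post0 0.97 [273.5 174.2] [635. -49.  55.]
post0 0.88 [247.7 214.5] [535.  14.  55.]
post0 0.72 [281.9 210.4] [545. -70.  55.]
post0 0.59 [233.2 182.4] [613.  50.  55.]
post0 0.33 [132. 229.] [497. 295.  55.]
post1 0.97 [273.5 174.2] [635. -49.  55.]
post1 0.88 [247.7 214.5] [535.  14.  55.]
post1 0.72 [281.9 210.4] [545. -70.  55.]
post1 0.59 [233.2 182.4] [613.  50.  55.]
post1 0.33 [132. 229.] [497. 295.  55.]
post2 0.97 [273.5 174.2] [635. -49.  55.]
post2 0.88 [247.7 214.5] [535.  14.  55.]
post2 0.72 [281.9 210.4] [545. -70.  55.]
post2 0.59 [233.2 182.4] [613.  50.  55.]
post2 0.33 [132. 229.] [497. 295.  55.]
post3 0.97 [273.5 174.2] [635. -49.  55.]
post3 0.88 [247.7 214.5] [535.  14.  55.]
post3 0.72 [281.9 210.4] [545. -70.  55.]
post3 0.59 [233.2 182.4] [613.  50.  55.]
post3 0.33 [132. 229.] [497. 295.  55.]Traceback (most recent call last):
  File "<stdin>", line 5, in <module>
ValueError: it knows: crate, drain_mat, dry, dryer, paint_pot, post, timer_grip, timer_mark, timer_off, water_pot, wet
```

Run:
```python
from h import *
f=grab("top")
for l in ["dryer","post","timer_grip","timer_off","timer_mark","crate","drain_mat"]+["dry","wet","paint_pot","water_pot"]:
    z={"dryer":0,"post":55,"timer_grip":81,"timer_off":55,"timer_mark":55}.get(l,0)
    for d in finder.spot_point(f,l)[:8]: print(l,round(d["conf"],2),np.round(d["point"],1),np.round(unproj(f,d["point"],z)[0]))
save("t1.png",f["img"],210,145,110,130,4.6)
save("t2.png",f["img"],320,190,105,110,5)
save("t3.png",f["img"],70,175,115,110,5)
print(sensors.state()["time_s"])
```

```text
dryer 0.68 [262.7 215.4] [536. -21.   0.]
dryer 0.68 [235.2 181.6] [623.  51.   0.]
post 0.87 [282.1 210.8] [544. -70.  55.]
post 0.73 [232.6 180.3] [619.  52.  55.]
post 0.69 [244.5 215.6] [532.  21.  55.]
post 0.61 [274.1 173.9] [635. -50.  55.]
timer_grip 0.46 [259.1 254.8] [438. -16.  81.]
timer_off 0.75 [245.4 217.9] [526.  19.  55.]
timer_off 0.63 [286.1 251.6] [445. -81.  55.]
timer_mark 0.96 [259.1 255.2] [436. -15.  55.]
timer_mark 0.17 [352.9 218.3] [ 527. -244.   55.]
crate 0.73 [131.7 230.7] [494. 315.   0.]
crate 0.73 [277.9 176.5] [638. -60.   0.]
drain_mat 0.92 [370. 247.] [ 457. -297.    0.]
drain_mat 0.44 [279.1 174. ] [644. -63.   0.]
dry 0.85 [278.4 171.6] [651. -61.   0.]
dry 0.81 [239.  181.2] [625.  41.   0.]
dry 0.63 [246.3 218.4] [528.  21.   0.]
wet 0.91 [392.9 165.5] [ 669. -360.    0.]
wet 0.83 [350.4 218.7] [ 529. -248.    0.]
wet 0.82 [394.2 271.1] [ 396. -359.    0.]
wet 0.76 [441.7 189.3] [ 608. -487.    0.]
wet 0.66 [391.6 221.9] [ 522. -354.    0.]
wet 0.61 [445.9 152.2] [ 706. -501.    0.]
paint_pot 0.57 [167.7 148.9] [708. 229.   0.]
water_pot 0.66 [339.8 146.6] [ 718. -221.    0.]
water_pot 0.48 [285.1 251.1] [445. -80.   0.]
1.05
```

View pics/t1.png

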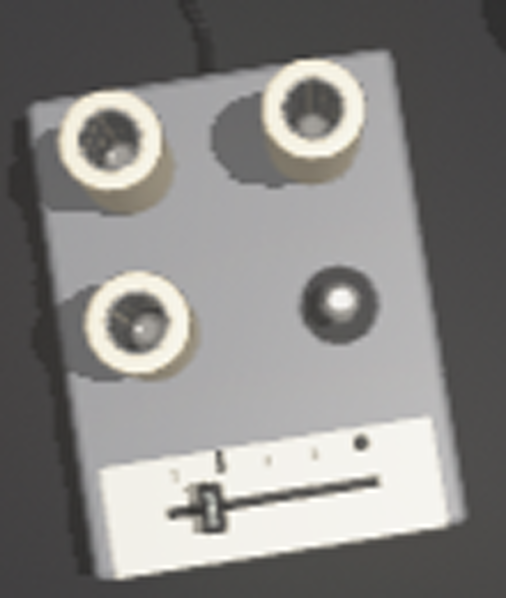

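View pics/t2.png

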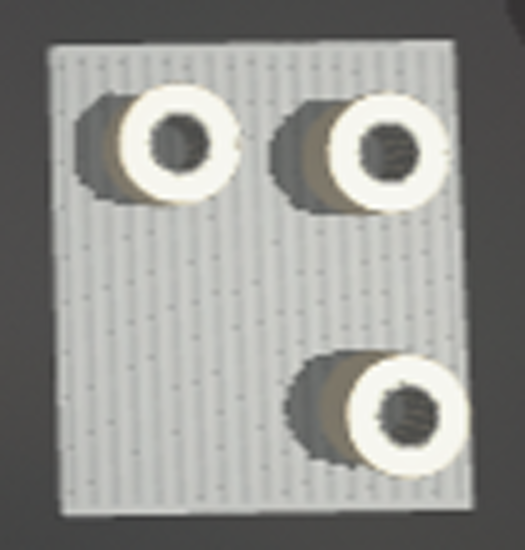

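View pics/t3.png

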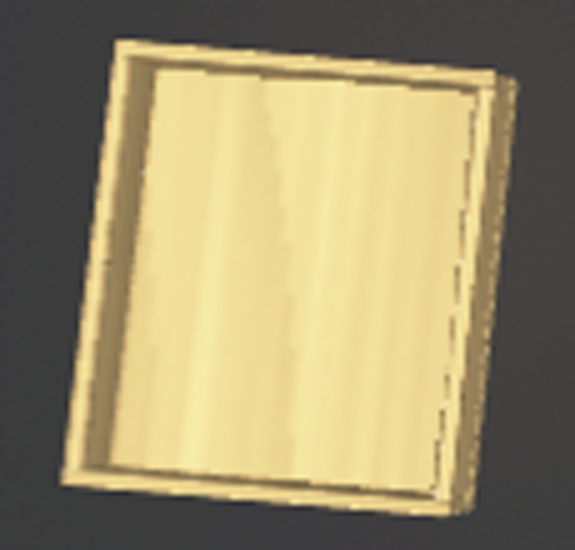

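```bash
cat > fit.py <<'E'
from h import *
from scipy.optimize import least_squares
f=grab("top")
def Z(p,x0,y0,s): return (np.array(p,float)+.5)/s-.5+[x0,y0]
def fr(p,L):
    c,s=np.cos(p[2]),np.sin(p[2]); L=np.array(L,float)
    return np.c_[p[0]+c*L[:,0]-s*L[:,1],p[1]+s*L[:,0]+c*L[:,1],L[:,2]]
def fit(L,px,p0):
    r=least_squares(lambda p:(proj(f,fr(p,L))-px).ravel(),p0,x_scale=[1,1,.01]); print(np.round(r.x,3),"deg",np.degrees(r.x[2]).round(2),"res",np.round(r.fun,1)); return r.x
dp=fit([[130,100,55],[130,-100,55],[-130,-100,55],[-130,100,55],[-5,-50,95]],Z([(32,103),(388,50),(463,520),(97,577),(341,300)],210,145,4.6),[540,-20,.1])
P=fr(dp,[[-5,-50,0],[-5,50,0],[85,-50,0],[85,50,0]]); print("posts",P.round(1))
for n,p in (("dry3",(111,141)),("dry2",(313,110)),("dry1",(137,323))): print(n,unproj(f,Z(p,210,145,4.6),150).round(1))
for n,p,z in (("grip",(208,508),81),("dot",(362,441),55),("slotR",(378,482),55),("slotL",(168,513),55)):
    w=unproj(f,Z(p,210,145,4.6),z)[0]; c,s=np.cos(dp[2]),np.sin(dp[2]); d=w[:2]-dp[:2]; print(n,w.round(1),"dryer",(c*d[0]+s*d[1]).round(1),(-s*d[0]+c*d[1]).round(1))
for p in ((179,144),(388,153),(408,415)): print("wet",unproj(f,Z(p,320,190,5),56).round(1))
cp=fit([[110,95,45],[110,-95,45],[-110,-95,45],[-110,95,45]],Z([(117,40),(497,72),(452,516),(62,484)],70,175,5),[494,300,-.1])
E
python3 fit.py
```

```text
[ 5.41002e+02 -2.34480e+01  1.58000e-01] deg 9.05 res [-1.5 -0.9  1.2 -1.3  1.3  1.  -0.9  1.2 -0.1 -0.2]
posts [[543.9 -73.6   0. ]
 [528.2  25.1   0. ]
 [632.8 -59.5   0. ]
 [617.1  39.3   0. ]]
dry3 [[615.8  39.3 150. ]]
dry2 [[631.8 -58.7 150. ]]
dry1 [[527.3  25.3 150. ]]
grip [437.   -6.4  81. ] dryer -100.1 33.2
dot [472. -86.  55.] dryer -78.0 -50.9
slotR [450.4 -94.6  55. ] dryer -100.6 -56.0
slotL [433.4  16.   55. ] dryer -100.0 55.9
wet [[ 526.9 -249.9   56. ]]
wet [[ 523.2 -352.5   56. ]]
wet [[ 396.1 -360.1   56. ]]
[ 4.95177e+02  3.13216e+02 -7.40000e-02] deg -4.24 res [ 0.1 -0.1 -0.  -0.3 -0.4  0.2  0.3  0.2]
```

Run:
```python
from h import *
s=sensors.state(); R=rot(s["ee_rot"]); print(R.round(3)); print("jaw deg",np.degrees(np.arctan2(R[1,1],R[0,1])),s["ee_pos"],s["time_s"])
d=np.array([541,-23.4]);a=.158;c,q=np.cos(a),np.sin(a);Rz=np.array([[c,-q],[q,c]])
for n,l in (("grip now",(-100,33)),("off",(-100,-50)),("mark",(-100,25))): print(n,(d+Rz@l).round(1))
print((np.array([d+Rz@(-100,33)])-s["ee_pos"][:2]))
c,q=np.cos(-.074),np.sin(-.074)
for x in (-60,0,60): print("crate",x,(495.2+c*x,313.2+q*x))
```

```text
[[ 0.     0.329 -0.945]
 [-0.    -0.945 -0.329]
 [-1.     0.    -0.   ]]
jaw deg -70.8219705804711 [ 188.93748909 -543.06719265  213.97291155] 1.1
grip now [437.1  -6.5]
off [450.1 -88.5]
mark [438.3 -14.4]
[[248.11578305 536.52179936]]
crate -60 (np.float64(435.36420504724254), np.float64(317.63594886935863))
crate 0 (np.float64(495.2), np.float64(313.2))
crate 60 (np.float64(555.0357949527574), np.float64(308.76405113064135))
```

Request:
{"op": "play_rows", "data": {
  "motion": [
    [0.248,0.537,0,-0.177,0.5],
    [0.248,0.537,0,-0.177,0.5],
    [0.248,0.537,0,-0.177,0.5],
    [0.248,0.537,0,-0.177,0.5],
    [0.248,0.537,0,-0.177,0.5],
    [0.248,0.537,0,-0.177,0.5],
    [0.248,0.537,0,-0.177,0.5],
    [0.248,0.537,0,-0.177,0.5]
  ],
  "squeeze": 15
}}

```text
time_s: 1.77
ee_pos: [329.0, -238.7, 214.3]
ee_rot: [137.9, 89.9, -33.1]
force: [1.1, -1.1, 0.3]
gripper_width: 46.0
```

Request:
{"op": "play_rows", "data": {
  "motion": [
    [0.108,0.232,0,0,0.5],
    [0.108,0.232,0,0,0.5],
    [0.108,0.232,0,0,0.5],
    [0.108,0.232,0,0,0.5],
    [0.108,0.232,0,0,0.5],
    [0.108,0.232,0,0,0.5],
    [0.108,0.232,0,0,0.5],
    [0.108,0.232,0,0,0.5]
  ]
}}

```text
time_s: 2.43
ee_pos: [437.4, -6.5, 213.9]
ee_rot: [50.2, 90.0, -120.5]
force: [0.4, -1.3, -0.4]
gripper_width: 45.6
```

```bash
cat > w.py <<'E'
import sys
from h import *
f=grab(sys.argv[1]); cv2.imwrite("pics/"+sys.argv[2]+".png",f["img"]); s=f["state"]; R=rot(s["ee_rot"]); print(s["ee_pos"].round(1),"jaw",np.degrees(np.arctan2(R[1,1],R[0,1])).round(2),"w",round(s["gripper_width"],1),"F",s["force"].round(1),"t",round(s["time_s"],2))
E
python3 w.py wrist w1
```

```text
[437.4  -6.5 213.9] jaw -80.68 w 45.6 F [ 0.4 -1.3 -0.4] t 2.43
```

View pics/w1.png

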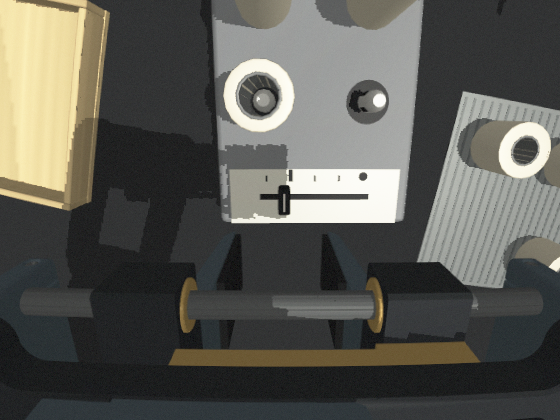

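Run:
```python
from h import *
f=grab("wrist")
print(unproj(f,[(284,192),(284,208),(284,190)],81).round(1), unproj(f,[(363,177)],55).round(1), unproj(f,[(259,94)],150).round(1),unproj(f,[(378,100)],95).round(1))
```

```text
[[445.5 -10.2  81. ]
 [429.7 -12.8  81. ]
 [447.5  -9.8  81. ]] [[468.6 -89.9  55. ]] [[527.3  21.6 150. ]] [[542.2 -76.2  95. ]]
```

Request:
{"op": "play_rows", "data": {
  "motion": [
    [0,-0.002,-0.04,0,0.5],
    [0,-0.002,-0.08,0,0.5],
    [0,-0.002,-0.115,0,0.5],
    [0,-0.002,-0.14,0,0.5],
    [0,-0.002,-0.151,0,0.5],
    [0,-0.002,-0.151,0,0.5],
    [0,-0.002,-0.151,0,0.5],
    [0,-0.002,-0.151,0,0]
  ]
}}

```text
time_s: 3.2
ee_pos: [437.4, -11.6, 64.0]
ee_rot: [161.4, 89.9, -9.7]
force: [0.3, -0.1, 0.3]
gripper_width: 41.4
```

Request:
{"op": "play_rows", "data": {
  "motion": [
    [0,0,0,0,0],
    [0,0,0,0,0],
    [0,0,0,0,0],
    [0,0,0,0,0],
    [0,0,0,0,0],
    [0,0,0,0,0],
    [0,0,0,0,0],
    [0,0,0,0,0]
  ]
}}

```text
time_s: 3.87
ee_pos: [437.0, -10.3, 63.4]
ee_rot: [166.4, 90.0, -4.5]
force: [-1.4, 0.6, 5.6]
gripper_width: 11.7
```

```bash
python3 w.py wrist w2
```

```text
[437.  -10.3  63.4] jaw -80.94 w 11.7 F [-1.4  0.6  5.6] t 3.87
```

View pics/w2.png

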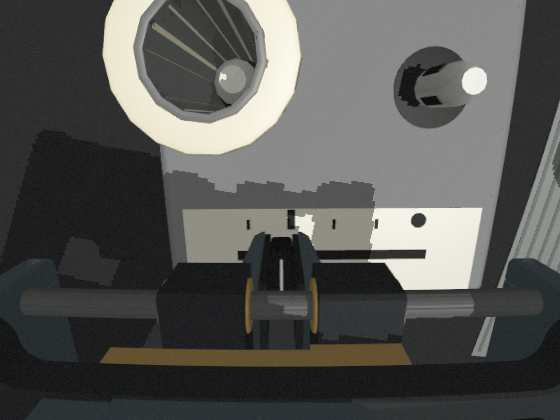

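Request:
{"op": "play_rows", "data": {
  "motion": [
    [0.0016,-0.01,0,0,0],
    [0.0032,-0.02,0,0,0],
    [0.0048,-0.03,0,0,0],
    [0.0063,-0.04,0,0,0],
    [0.0079,-0.05,0,0,0],
    [0.0095,-0.06,0,0,0],
    [0.0111,-0.07,0,0,0],
    [0.0119,-0.075,0,0,0]
  ]
}}

```text
time_s: 4.58
ee_pos: [449.6, -86.4, 63.4]
ee_rot: [161.8, 89.9, -9.2]
force: [-0.4, 2.9, 5.6]
gripper_width: 12.0
```

```bash
python3 w.py wrist w3
```

```text
[449.6 -86.4  63.4] jaw -80.99 w 12.0 F [-0.4  2.9  5.6] t 4.58
```

View pics/w3.png

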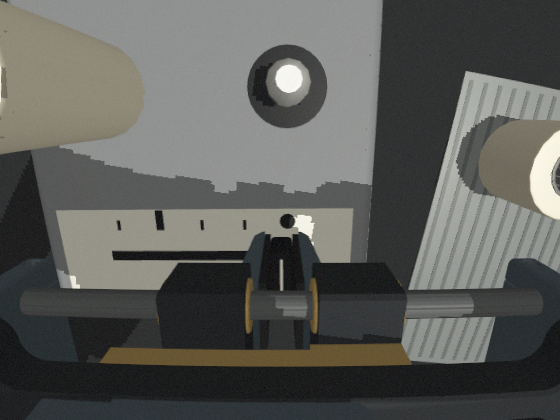

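Request:
{"op": "play_rows", "data": {
  "motion": [
    [0.0002,-0.001,0,0,0],
    [0.0004,-0.002,0,0,0],
    [0.0005,-0.003,0,0,0],
    [0.0006,-0.004,0,0,0],
    [0.0007,-0.005,0,0,0],
    [0.0008,-0.005,0,0,0],
    [0.0008,-0.005,0,0,0],
    [0.0008,-0.005,0,0,0]
  ]
}}

```text
time_s: 5.3
ee_pos: [450.1, -90.0, 63.4]
ee_rot: [-163.1, 89.9, 25.9]
force: [-0.2, 4.1, 6.6]
gripper_width: 12.0
```

Request:
{"op": "play_rows", "data": {
  "motion": [
    [0.0002,-0.001,0,0,0],
    [0.0003,-0.002,0,0,0],
    [0.0005,-0.003,0,0,0],
    [0.0006,-0.004,0,0,0],
    [0.0006,-0.004,0,0,0],
    [0.0006,-0.004,0,0,0],
    [0.0006,-0.004,0,0,0],
    [0.0006,-0.004,0,0,0]
  ]
}}

```text
time_s: 5.97
ee_pos: [450.1, -90.2, 63.4]
ee_rot: [-100.3, 89.5, 88.5]
force: [0.5, 19.3, 8.5]
gripper_width: 11.8
```

```bash
python3 w.py wrist w4
```

```text
[450.1 -90.2  63.4] jaw -81.18 w 11.8 F [ 0.5 19.3  8.5] t 5.97
```

View pics/w4.png

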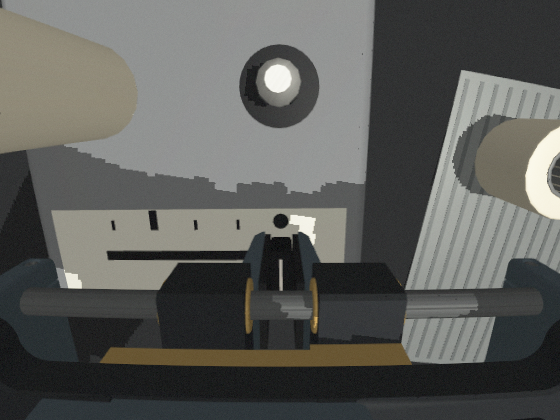

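Request:
{"op": "play_rows", "data": {
  "motion": [
    [-0.0003,0.002,0,0,0],
    [-0.0006,0.0035,0,0,0],
    [-0.0006,0.0035,0,0,0.4],
    [-0.0006,0.0035,0,0,0.4],
    [-0.0006,0.0035,0,0,0.4],
    [-0.0006,0.0035,0,0,0.4],
    [-0.0006,0.0035,0,0,0.4],
    [-0.0006,0.0035,0.03,0,0.4]
  ]
}}

```text
time_s: 6.68
ee_pos: [445.4, -90.3, 89.1]
ee_rot: [-20.8, 89.3, 168.2]
force: [0.3, -0.7, 0.5]
gripper_width: 36.3
```

Request:
{"op": "play_rows", "data": {
  "motion": [
    [0,0,0.04,0,0.6],
    [0,0,0.08,0,0.8],
    [0,0,0.12,0,0.8],
    [0.02,0.03,0.14,0,0.8],
    [0.04,0.06,0.14,0,0.8],
    [0.07,0.09,0.14,0,0.8],
    [0.078,0.11,0.14,0,0.8],
    [0.078,0.11,0.14,0,0.8]
  ]
}}

```text
time_s: 7.35
ee_pos: [529.3, 22.3, 232.5]
ee_rot: [-120.2, 89.9, 69.1]
force: [-0.1, -0.2, -0.1]
gripper_width: 73.2
```

```bash
python3 w.py wrist w5; python3 w.py top t5
```

```text
[529.3  22.3 232.5] jaw -80.77 w 73.2 F [-0.1 -0.2 -0.1] t 7.35
[527.9  20.4 232.3] jaw -80.79 w 72.8 F [ 0.2  0.4 -0.1] t 7.4
```

View pics/w5.png

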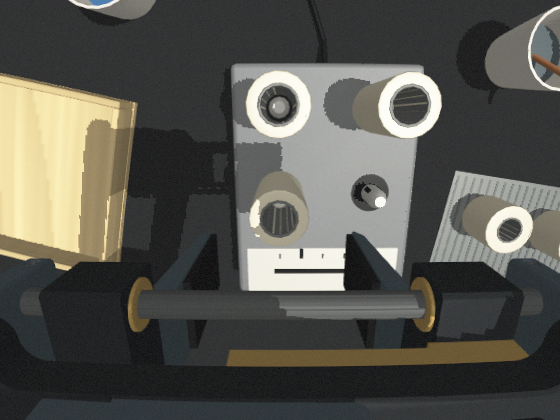

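View pics/t5.png

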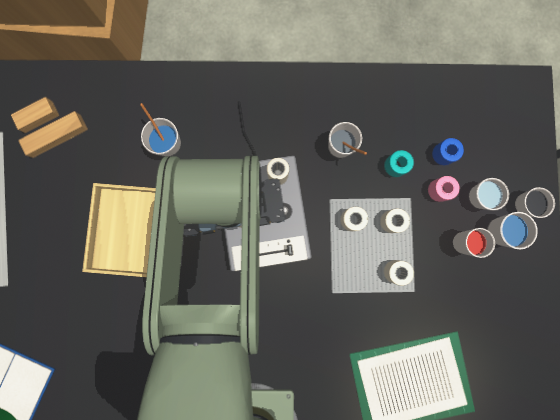

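Request:
{"op": "play_rows", "data": {
  "motion": [
    [0,0.002,-0.035,0,0.8],
    [0,0.002,-0.07,0,0.8],
    [0,0.002,-0.1,0,0.8],
    [0,0.002,-0.117,0,0.8],
    [0,0.002,-0.117,0,0.8],
    [0,0.002,-0.117,0,0],
    [0,0.002,-0.117,0,0],
    [0,0.002,-0.117,0,0]
  ],
  "squeeze": 20
}}

```text
time_s: 8.12
ee_pos: [528.5, 20.7, 117.8]
ee_rot: [172.1, 89.8, 1.1]
force: [1.7, 0.1, 0.3]
gripper_width: 55.8
```

Request:
{"op": "play_rows", "data": {
  "motion": [
    [0,0,0,0,0],
    [0,0,0,0,0],
    [0,0,0,0,0],
    [0,0,0.01,0,0],
    [0,0,0.03,0,0],
    [0,0,0.06,0,0],
    [0,0,0.09,0,0],
    [0,0,0.12,0,0]
  ]
}}

```text
time_s: 8.78
ee_pos: [526.8, 21.1, 237.5]
ee_rot: [-6.4, 89.9, -177.3]
force: [1.1, 0.4, -1.1]
gripper_width: 50.5
```

```bash
python3 w.py wrist w6
```

```text
[526.8  21.1 237.5] jaw -80.95 w 50.5 F [ 1.1  0.4 -1.1] t 8.78
```

View pics/w6.png

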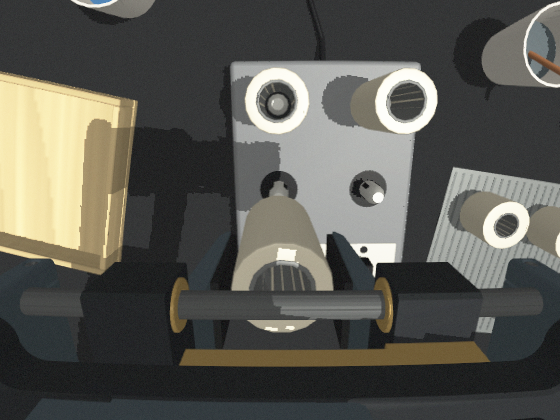

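Request:
{"op": "play_rows", "data": {
  "motion": [
    [-0.012,0.038,0,0,0],
    [-0.024,0.076,0,0,0],
    [-0.036,0.114,0,0,0],
    [-0.048,0.152,0,0,0],
    [-0.06,0.19,0,0,0],
    [-0.072,0.228,0,0,0],
    [-0.084,0.266,0,0,0],
    [-0.092,0.295,0,0,0]
  ]
}}

```text
time_s: 9.5
ee_pos: [433.7, 318.6, 236.3]
ee_rot: [-63.7, 89.9, 125.4]
force: [1.1, 1.0, -2.1]
gripper_width: 50.8
```

Request:
{"op": "play_rows", "data": {
  "motion": [
    [0,0,-0.035,0,0],
    [0,0,-0.07,0,0],
    [0,0,-0.105,0,0],
    [0,0,-0.13,0,0],
    [0,0,-0.15,0,0],
    [0,0,-0.158,0,0],
    [0,0,-0.162,0,0],
    [0,0,-0.162,0,0]
  ]
}}

```text
time_s: 10.17
ee_pos: [435.4, 316.1, 73.9]
ee_rot: [36.5, 90.0, -134.4]
force: [1.1, -0.7, -0.3]
gripper_width: 51.1
```

Request:
{"op": "play_rows", "data": {
  "motion": [
    [0,0,-0.002,0,0],
    [0,0,-0.0035,0,0],
    [0,0,-0.0035,0,0],
    [0,0,-0.0035,0,0.75],
    [0,0,-0.0035,0,0.75],
    [0,0,-0.0035,0,0.75],
    [0,0,-0.0035,0,0.75],
    [0,0,-0.0035,0,0.75]
  ]
}}

```text
time_s: 10.83
ee_pos: [435.5, 316.1, 70.7]
ee_rot: [-172.0, 90.0, 17.0]
force: [-0.0, 0.0, -0.6]
gripper_width: 68.4
```

Request:
{"op": "play_rows", "data": {
  "motion": [
    [0,0,0.025,0,0.8],
    [0,0,0.065,0,0.8],
    [0,0,0.105,0,0.8],
    [0,0,0.145,0,0.8],
    [0,0,0.165,0,0.8],
    [0.03,-0.03,0.165,0,0.8],
    [0.06,-0.06,0.165,0,0.8],
    [0.09,-0.09,0.165,0,0.8]
  ]
}}

```text
time_s: 11.5
ee_pos: [524.5, 227.1, 236.5]
ee_rot: [-169.8, 89.9, 19.4]
force: [0.8, 0.9, -0.6]
gripper_width: 73.0
```

```bash
python3 w.py scene s7
```

```text
[524.5 227.1 236.5] jaw -80.83 w 73.0 F [ 0.8  0.9 -0.6] t 11.5
```

View pics/s7.png

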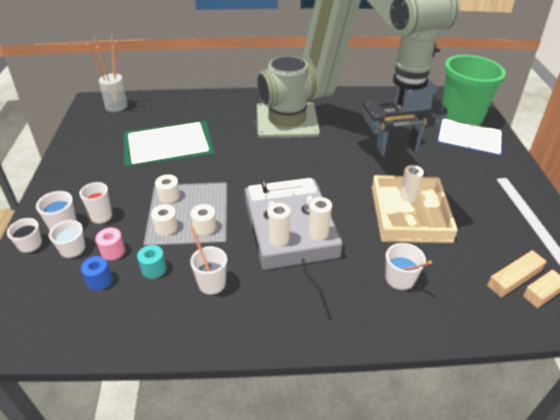

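Request:
{"op": "play_rows", "data": {
  "motion": [
    [0.016,-0.034,0,0,0.8],
    [0.032,-0.068,0,0,0.8],
    [0.048,-0.102,0,0,0.8],
    [0.064,-0.136,0,0,0.8],
    [0.08,-0.17,0,0,0.8],
    [0.092,-0.19,0,0,0.8],
    [0.092,-0.19,0,0,0.8],
    [0.092,-0.19,0,0,0.8]
  ]
}}

```text
time_s: 12.22
ee_pos: [615.9, 36.8, 235.0]
ee_rot: [-28.5, 89.9, 160.4]
force: [-0.5, 0.7, 0.6]
gripper_width: 73.0
```

```bash
python3 w.py wrist w8
```

```text
[615.9  36.8 235. ] jaw -81.1 w 73.0 F [-0.5  0.7  0.6] t 12.22
```

View pics/w8.png

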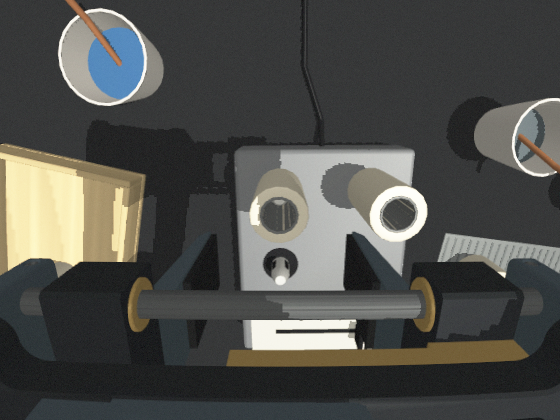

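Aligned: the sleeve at column 280 is between the fingers. Down, grip, lift.

Request:
{"op": "play_rows", "data": {
  "motion": [
    [0,0,-0.035,0,0.8],
    [0,0,-0.07,0,0.8],
    [0,0,-0.1,0,0.8],
    [0,0,-0.118,0,0.8],
    [0,0,-0.118,0,0.8],
    [0,0,-0.118,0,0],
    [0,0,-0.118,0,0],
    [0,0,-0.118,0,0]
  ]
}}

```text
time_s: 12.93
ee_pos: [617.0, 38.3, 119.7]
ee_rot: [173.2, 89.8, 2.2]
force: [0.7, -0.2, 0.3]
gripper_width: 55.9
```

Request:
{"op": "play_rows", "data": {
  "motion": [
    [0,0,0,0,0],
    [0,0,0,0,0],
    [0,0,0,0,0],
    [0,0,0.01,0,0],
    [0,0,0.03,0,0],
    [0,0,0.06,0,0],
    [0,0,0.09,0,0],
    [0,0,0.12,0,0]
  ]
}}

```text
time_s: 13.6
ee_pos: [615.3, 37.4, 239.1]
ee_rot: [20.0, 89.9, -150.9]
force: [0.5, 0.1, -0.4]
gripper_width: 50.2
```

Request:
{"op": "play_rows", "data": {
  "motion": [
    [-0.008,0.036,0,0,0],
    [-0.016,0.072,0,0,0],
    [-0.024,0.108,0,0,0],
    [-0.032,0.144,0,0,0],
    [-0.04,0.18,0,0,0],
    [-0.048,0.216,0,0,0],
    [-0.056,0.25,0,0,0],
    [-0.061,0.269,0,0,0]
  ]
}}

```text
time_s: 14.27
ee_pos: [553.5, 310.0, 237.8]
ee_rot: [-78.4, 89.9, 110.8]
force: [-0.2, 0.6, -0.5]
gripper_width: 50.3
```

Request:
{"op": "play_rows", "data": {
  "motion": [
    [0,0,-0.035,0,0],
    [0,0,-0.07,0,0],
    [0,0,-0.105,0,0],
    [0,0,-0.13,0,0],
    [0,0,-0.15,0,0],
    [0,0,-0.158,0,0],
    [0,0,-0.163,0,0],
    [0,0,-0.165,0,0]
  ]
}}

```text
time_s: 14.93
ee_pos: [555.1, 306.6, 72.7]
ee_rot: [160.4, 90.0, -10.6]
force: [-0.6, 0.0, 0.1]
gripper_width: 50.1
```

Request:
{"op": "play_rows", "data": {
  "motion": [
    [0,0,-0.001,0,0],
    [0,0,-0.002,0,0],
    [0,0,-0.002,0,0],
    [0,0,-0.002,0,0],
    [0,0,-0.002,0,0],
    [0,0,-0.002,0,0],
    [0,0,-0.002,0,0],
    [0,0,-0.002,0,0]
  ]
}}

```text
time_s: 15.6
ee_pos: [555.8, 307.1, 72.4]
ee_rot: [-165.0, 89.8, 24.1]
force: [-0.4, 0.1, 6.0]
gripper_width: 50.3
```

Request:
{"op": "play_rows", "data": {
  "motion": [
    [0,0,0.001,0,0.75],
    [0,0,0.001,0,0.75],
    [0,0,0.001,0,0.75],
    [0,0,0.001,0,0.75],
    [0,0,0.001,0,0.75],
    [0,0,0.03,0,0.8],
    [0,0,0.07,0,0.8],
    [0,0,0.11,0,0.8]
  ]
}}

```text
time_s: 16.27
ee_pos: [553.9, 306.2, 180.3]
ee_rot: [19.9, 89.8, -151.1]
force: [-0.1, 0.1, 0.6]
gripper_width: 72.8
```

Request:
{"op": "play_rows", "data": {
  "motion": [
    [0,0,0.04,0,0.8],
    [0.01,-0.038,0.055,0,0.8],
    [0.018,-0.078,0.055,0,0.8],
    [0.026,-0.118,0.055,0,0.8],
    [0.034,-0.158,0.055,0,0.8],
    [0.042,-0.198,0.055,0,0.8],
    [0.05,-0.238,0.055,0,0.8],
    [0.058,-0.276,0.055,0,0.8]
  ]
}}

```text
time_s: 16.93
ee_pos: [612.7, 28.5, 235.4]
ee_rot: [54.9, 90.0, -116.0]
force: [1.4, 1.1, -0.5]
gripper_width: 72.7
```

Request:
{"op": "play_rows", "data": {
  "motion": [
    [0.008,-0.04,0,0,0.8],
    [0.016,-0.08,0,0,0.8],
    [0.0195,-0.092,0,0,0.8],
    [0.0195,-0.092,0,0,0.8],
    [0.0195,-0.092,0,0,0.8],
    [0.0195,-0.092,0,0,0.8],
    [0.0195,-0.092,0,0,0.8],
    [0.0195,-0.092,0,0,0.8]
  ]
}}

```text
time_s: 17.6
ee_pos: [632.1, -59.7, 235.6]
ee_rot: [-107.4, 90.0, 81.8]
force: [0.6, 0.2, -0.0]
gripper_width: 73.1
```

```bash
python3 w.py wrist w9; python3 w.py scene s9; python3 w.py top t9
```

```text
[632.1 -59.7 235.6] jaw -80.84 w 73.1 F [ 0.6  0.2 -0. ] t 17.6
[632.2 -59.9 235.6] jaw -80.85 w 73.1 F [-0.3 -0.1  0.4] t 17.65
[632.2 -60.1 235.6] jaw -80.86 w 73.0 F [-0.2  0.2  0.4] t 17.7
```

View pics/w9.png

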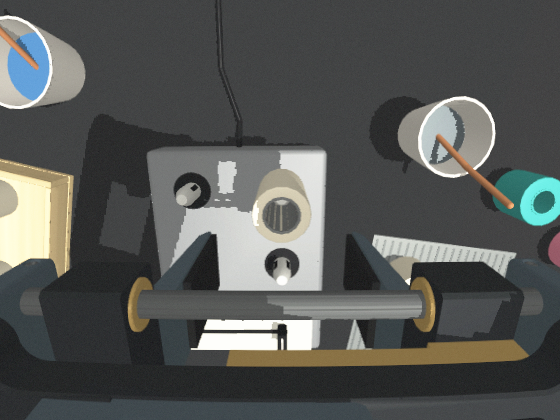

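View pics/t9.png

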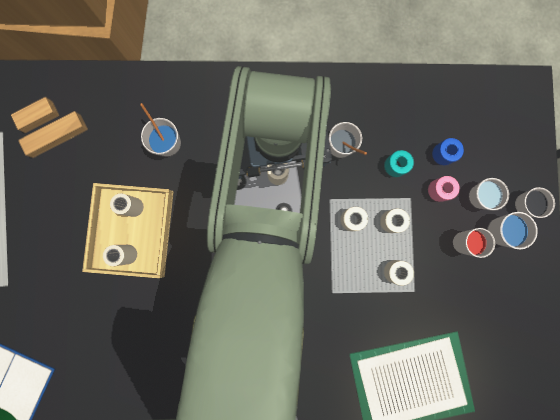

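Two dry sleeves stand in the crate; the sleeve on post 2 is centred between the fingers at column 281.

Request:
{"op": "play_rows", "data": {
  "motion": [
    [0,-0.001,-0.035,0,0.8],
    [0,-0.001,-0.07,0,0.8],
    [0,-0.001,-0.1,0,0.8],
    [0,-0.001,-0.118,0,0.8],
    [0,-0.001,-0.118,0,0.8],
    [0,-0.001,-0.118,0,0],
    [0,-0.001,-0.118,0,0],
    [0,-0.001,-0.118,0,0]
  ]
}}

```text
time_s: 18.42
ee_pos: [633.7, -62.4, 119.7]
ee_rot: [163.7, 89.8, -7.2]
force: [0.8, 0.2, -0.4]
gripper_width: 55.9
```

Request:
{"op": "play_rows", "data": {
  "motion": [
    [0,0,0,0,0],
    [0,0,0,0,0],
    [0,0,0,0,0],
    [0,0,0.01,0,0],
    [0,0,0.03,0,0],
    [0,0,0.06,0,0],
    [0,0,0.09,0,0],
    [0,0,0.12,0,0]
  ]
}}

```text
time_s: 19.08
ee_pos: [631.7, -62.4, 238.8]
ee_rot: [-3.6, 89.9, -174.5]
force: [1.2, 0.6, -1.4]
gripper_width: 49.9
```

Request:
{"op": "play_rows", "data": {
  "motion": [
    [-0.013,0.036,0,0,0],
    [-0.026,0.072,0,0,0],
    [-0.039,0.108,0,0,0],
    [-0.052,0.144,0,0,0],
    [-0.066,0.18,0,0,0],
    [-0.08,0.216,0,0,0],
    [-0.093,0.252,0,0,0],
    [-0.106,0.288,0,0,0]
  ]
}}

```text
time_s: 19.75
ee_pos: [525.1, 227.0, 237.9]
ee_rot: [62.6, 90.0, -108.3]
force: [0.2, 0.7, -0.1]
gripper_width: 49.6
```

Request:
{"op": "play_rows", "data": {
  "motion": [
    [-0.013,0.036,0,0,0],
    [-0.026,0.07,0,0,0],
    [-0.0315,0.086,0,0,0],
    [-0.0315,0.086,0,0,0],
    [-0.0315,0.086,0,0,0],
    [-0.0315,0.086,-0.035,0,0],
    [-0.0315,0.086,-0.07,0,0],
    [-0.0315,0.086,-0.09,0,0]
  ]
}}

```text
time_s: 20.42
ee_pos: [493.8, 309.0, 144.6]
ee_rot: [32.4, 89.7, -138.6]
force: [-1.2, 0.4, -1.3]
gripper_width: 49.5
```

```bash
python3 w.py wrist w10;python3 w.py scene s10
```

```text
[493.8 309.  144.6] jaw -81.05 w 49.5 F [-1.2  0.4 -1.3] t 20.42
[492.  307.9 141.2] jaw -81.06 w 49.5 F [-1.2  0.7 -3.9] t 20.47
```

View pics/w10.png

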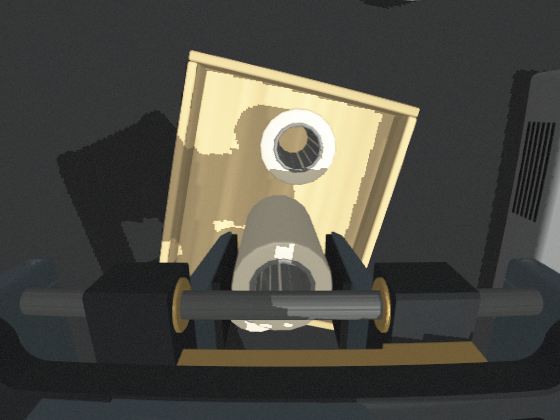

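View pics/s10.png

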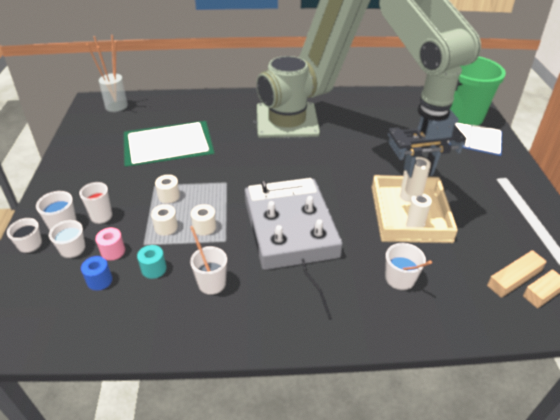

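Request:
{"op": "play_rows", "data": {
  "motion": [
    [0,0,0,0,0],
    [0,0,0,0,0],
    [0,0,0,0,0],
    [0,0,-0.02,0,0],
    [0,0,-0.04,0,0],
    [0,0,-0.06,0,0],
    [0,0,-0.07,0,0],
    [0,0,-0.07,0,0]
  ]
}}

```text
time_s: 21.18
ee_pos: [494.0, 311.1, 76.4]
ee_rot: [24.9, 89.8, -146.1]
force: [-0.6, -0.6, -1.7]
gripper_width: 49.5
```

Request:
{"op": "play_rows", "data": {
  "motion": [
    [0,0,-0.003,0,0],
    [0,0,-0.005,0,0],
    [0,0,-0.005,0,0],
    [0,0,-0.005,0,0],
    [0,0,-0.005,0,0],
    [0,0,-0.005,0,0],
    [0,0,-0.005,0,0],
    [0,0,-0.005,0,0]
  ]
}}

```text
time_s: 21.85
ee_pos: [494.9, 311.7, 72.7]
ee_rot: [-171.8, 90.0, 17.3]
force: [0.0, 0.3, -1.1]
gripper_width: 49.7
```

Request:
{"op": "play_rows", "data": {
  "motion": [
    [0,0,-0.002,0,0],
    [0,0,-0.002,0,0],
    [0,0,-0.002,0,0],
    [0,0,-0.002,0,0.75],
    [0,0,-0.002,0,0.75],
    [0,0,-0.002,0,0.75],
    [0,0,-0.002,0,0.75],
    [0,0,-0.002,0,0.75]
  ]
}}

```text
time_s: 22.52
ee_pos: [494.7, 311.5, 70.2]
ee_rot: [34.2, 90.0, -136.8]
force: [0.3, -0.7, 0.1]
gripper_width: 68.5
```

Request:
{"op": "play_rows", "data": {
  "motion": [
    [0,0,0.03,0,0.75],
    [0,0,0.07,0,0.75],
    [0,0,0.11,0,0.75],
    [0,0,0.15,0,0.85],
    [0,-0.04,0.15,0,0.85],
    [0,-0.08,0.15,0,0.85],
    [0,-0.12,0.15,0,0.85],
    [0.001,-0.16,0.15,0,0.85]
  ]
}}

```text
time_s: 23.18
ee_pos: [495.3, 150.2, 220.6]
ee_rot: [138.5, 90.0, -32.4]
force: [0.5, 0.5, 0.1]
gripper_width: 77.1
```

```bash
python3 w.py top t11
python3 - <<'E'
from h import *
img=cv2.imread("pics/t11.png"); save("t11a.png",img,70,175,115,110,5); save("t11b.png",img,320,190,105,110,5)
E
```

```text
[495.3 150.2 220.6] jaw -80.89 w 77.1 F [0.5 0.5 0.1] t 23.18
```

View pics/t11a.png

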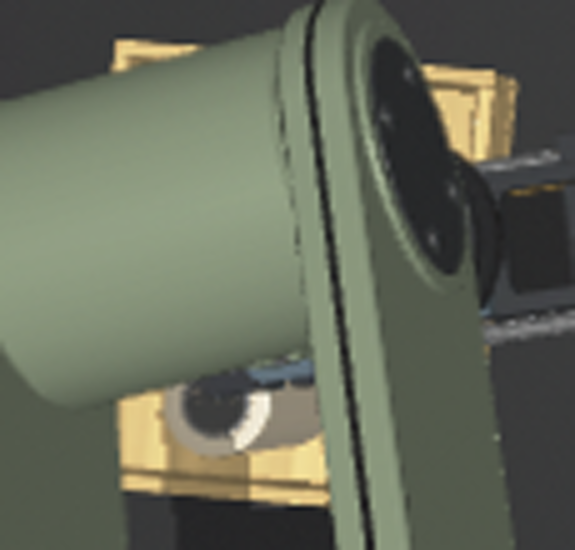

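View pics/t11b.png

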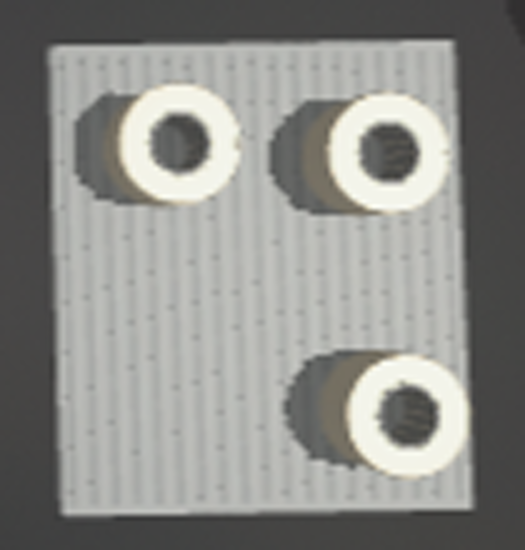

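Request:
{"op": "play_rows", "data": {
  "motion": [
    [0.003,-0.04,0,0,0.9],
    [0.006,-0.08,0,0,0.9],
    [0.009,-0.12,0,0,0.9],
    [0.012,-0.16,0,0,0.9],
    [0.015,-0.2,0,0,0.9],
    [0.018,-0.24,0,0,0.9],
    [0.021,-0.28,0,0,0.9],
    [0.024,-0.32,0,0,0.9]
  ]
}}

```text
time_s: 23.9
ee_pos: [519.6, -170.2, 220.4]
ee_rot: [-177.4, 90.0, 11.6]
force: [0.1, -0.1, 0.4]
gripper_width: 81.8
```

Request:
{"op": "play_rows", "data": {
  "motion": [
    [0.003,-0.035,0,0,0.9],
    [0.006,-0.07,0,0,0.9],
    [0.0075,-0.081,-0.03,0,0.9],
    [0.0075,-0.081,-0.06,0,0.9],
    [0.0075,-0.081,-0.07,0,0.9],
    [0.0075,-0.081,-0.07,0,0.9],
    [0.0075,-0.081,-0.07,0,0.9],
    [0.0075,-0.081,-0.07,0,0.9]
  ]
}}

```text
time_s: 24.57
ee_pos: [528.5, -249.2, 152.2]
ee_rot: [144.5, 89.8, -26.4]
force: [0.7, 0.4, 0.4]
gripper_width: 81.7
```

```bash
python3 w.py wrist w12; python3 w.py top t12
python3 - <<'E'
from h import *
img=cv2.imread("pics/t12.png"); save("t12a.png",img,70,175,115,110,5)
E
```

```text
[ 528.5 -249.2  152.2] jaw -80.9 w 81.7 F [0.7 0.4 0.4] t 24.57
[ 528.6 -249.3  152.5] jaw -80.91 w 81.7 F [-0.1 -0.7  0. ] t 24.62
```

View pics/w12.png

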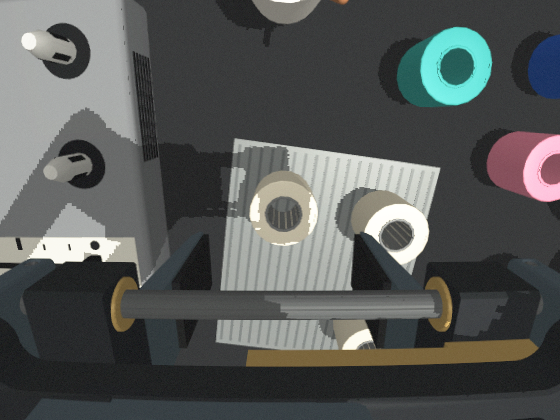

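View pics/t12a.png

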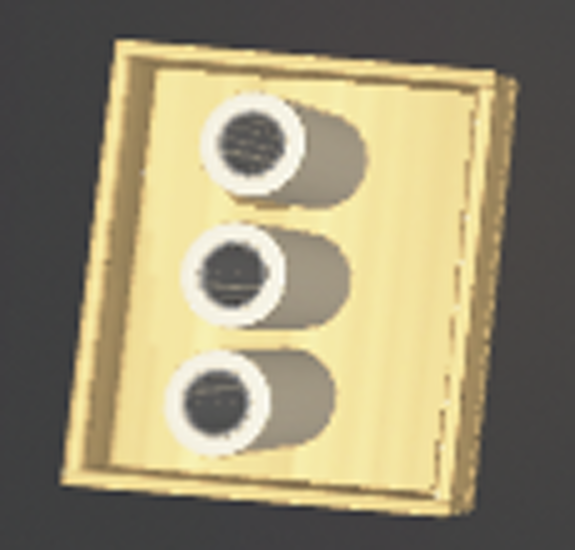

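Request:
{"op": "play_rows", "data": {
  "motion": [
    [-0.001,-0.002,-0.035,0,0.9],
    [-0.001,-0.002,-0.07,0,0.9],
    [-0.001,-0.002,-0.1,0,0.9],
    [-0.001,-0.002,-0.12,0,0.9],
    [-0.001,-0.002,-0.129,0,0.9],
    [-0.001,-0.002,-0.129,0,0.9],
    [-0.001,-0.002,-0.129,0,0],
    [-0.001,-0.002,-0.129,0,0]
  ]
}}

```text
time_s: 25.33
ee_pos: [527.8, -252.0, 23.5]
ee_rot: [143.5, 89.8, -27.5]
force: [1.0, -1.1, 0.2]
gripper_width: 71.7
```

Request:
{"op": "play_rows", "data": {
  "motion": [
    [0,0,0,0,0],
    [0,0,0,0,0],
    [0,0,0,0,0],
    [0,0,0,0,0],
    [0,0,0,0,0],
    [0,0,0,0,0],
    [0,0,0,0,0],
    [0,0,0,0,0]
  ]
}}

```text
time_s: 26.0
ee_pos: [527.4, -251.9, 23.2]
ee_rot: [145.8, 89.8, -25.1]
force: [-0.5, -0.2, 6.4]
gripper_width: 60.4
```

Request:
{"op": "play_rows", "data": {
  "motion": [
    [0,0,0.02,0,0],
    [0,0,0.06,0,0],
    [0,0,0.1,0,0],
    [0,0,0.14,0,0],
    [0.01,0.036,0.145,0,0],
    [0.02,0.072,0.145,0,0],
    [0.03,0.108,0.145,0,0],
    [0.042,0.144,0.145,0,0]
  ]
}}

```text
time_s: 26.67
ee_pos: [568.0, -106.1, 167.2]
ee_rot: [148.5, 90.0, -22.5]
force: [1.3, -0.2, -1.6]
gripper_width: 60.7
```

Request:
{"op": "play_rows", "data": {
  "motion": [
    [0.012,0.038,0,0,0],
    [0.024,0.076,0,0,0],
    [0.036,0.11,0,0,0],
    [0.048,0.1455,0,0,0],
    [0.048,0.1455,0,0,0],
    [0.048,0.1455,0,0,0],
    [0.048,0.1455,0,0,0],
    [0.048,0.1455,0,0,0]
  ]
}}

```text
time_s: 27.33
ee_pos: [615.8, 37.0, 166.5]
ee_rot: [35.1, 90.0, -135.9]
force: [0.5, -0.4, -1.1]
gripper_width: 60.5
```

```bash
python3 w.py wrist w13
```

```text
[615.8  37.  166.5] jaw -81.03 w 60.5 F [ 0.5 -0.4 -1.1] t 27.33
```

View pics/w13.png

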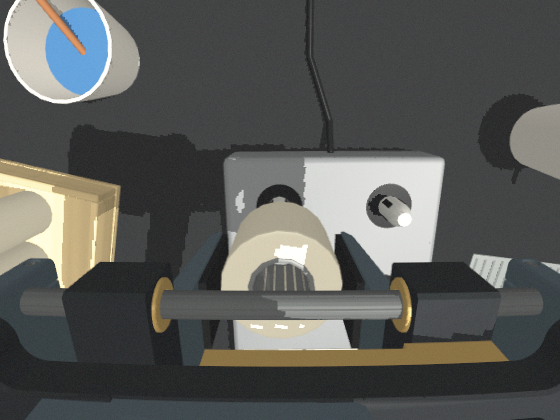

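Run:
```python
from h import *
f=grab("wrist"); print(unproj(f,[(402,218)],95).round(1), unproj(f,[(389,206)],55).round(1), unproj(f,[(279,205)],55).round(1), f["state"]["ee_pos"]); print(proj(f,[[632.8,-61.2,95],[617.1,37.6,55],[617.1,37.6,95]]).round())
# sleeve in hand: bore centre of top?
print(unproj(f,[(282,290)],199.3).round(1))
```

```text
[[632.7 -58.8  95. ]] [[631.9 -61.5  55. ]] [[617.   38.2  55. ]] [615.85570669  36.77889655 166.55759429]
[[405. 218.]
 [280. 205.]
 [280. 219.]]
[[614.6  35.6 199.3]]
```

Request:
{"op": "play_rows", "data": {
  "motion": [
    [0.001,0.0005,-0.02,0,0],
    [0.001,0.0005,-0.035,0,0],
    [0.001,0.0005,-0.045,0,0],
    [0.001,0.0005,-0.05,0,0],
    [0.001,0.0005,-0.055,0,0],
    [0.001,0.0005,-0.06,0,0],
    [0.001,0.0005,-0.065,0,0],
    [0.001,0.0005,-0.065,0,0]
  ]
}}

```text
time_s: 28.1
ee_pos: [616.9, 38.5, 100.8]
ee_rot: [-1.3, 89.9, -172.3]
force: [0.1, -0.5, -0.1]
gripper_width: 60.2
```

Request:
{"op": "play_rows", "data": {
  "motion": [
    [0,0,-0.005,0,0],
    [0,0,-0.01,0,0],
    [0,0,-0.015,0,0],
    [0,0,-0.018,0,0],
    [0,0,-0.021,0,0],
    [0,0,-0.023,0,0],
    [0,0,-0.024,0,0],
    [0,0,-0.024,0,0]
  ]
}}

```text
time_s: 28.77
ee_pos: [617.1, 38.7, 78.3]
ee_rot: [21.1, 90.0, -149.8]
force: [-1.4, 0.2, 4.2]
gripper_width: 60.7
```

Request:
{"op": "play_rows", "data": {
  "motion": [
    [0,0,-0.001,0,0],
    [0,0,-0.002,0,0],
    [0,0,-0.002,0,0],
    [0,0,-0.002,0,0.85],
    [0,0,-0.002,0,0.85],
    [0,0,-0.002,0,0.85],
    [0,0,-0.002,0,0.85],
    [0,0,-0.002,0,0.85]
  ]
}}

```text
time_s: 29.43
ee_pos: [617.2, 38.6, 75.1]
ee_rot: [6.7, 90.0, -164.2]
force: [0.9, -0.8, -1.1]
gripper_width: 77.6
```

Request:
{"op": "play_rows", "data": {
  "motion": [
    [0,0,0.03,0,0.85],
    [0,0,0.07,0,0.85],
    [0,0,0.1,0,0.85],
    [0,0,0.1,0,0.85],
    [0,0,0.1,0,0.85],
    [0,0,0.1,0,0.85],
    [0,0,0.1,0,0.85],
    [0,0,0.1,0,0.85]
  ]
}}

```text
time_s: 30.1
ee_pos: [616.3, 38.6, 173.6]
ee_rot: [-4.6, 89.8, -175.5]
force: [0.4, 0.2, -0.9]
gripper_width: 77.8
```

```bash
python3 w.py wrist w14; python3 w.py scene s14;  python3 w.py top t14
python3 - <<'E'
from h import *
img=cv2.imread("pics/s14.png"); save("s14a.png",img,140,150,220,130,3.5)
img=cv2.imread("pics/t14.png"); save("t14b.png",img,320,190,105,110,5)
E
```

```text
[616.3  38.6 173.6] jaw -80.95 w 77.8 F [ 0.4  0.2 -0.9] t 30.1
[616.5  38.6 173.8] jaw -80.96 w 77.3 F [-0.2  0.2 -0.4] t 30.15
[616.7  38.6 174.1] jaw -80.96 w 77.7 F [-0.5 -0.9 -0.3] t 30.2
```

View pics/w14.png

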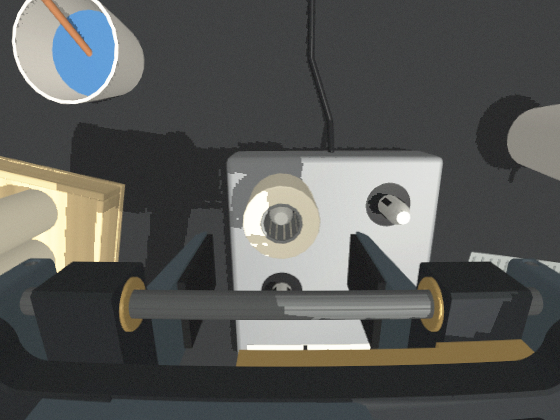

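View pics/s14a.png

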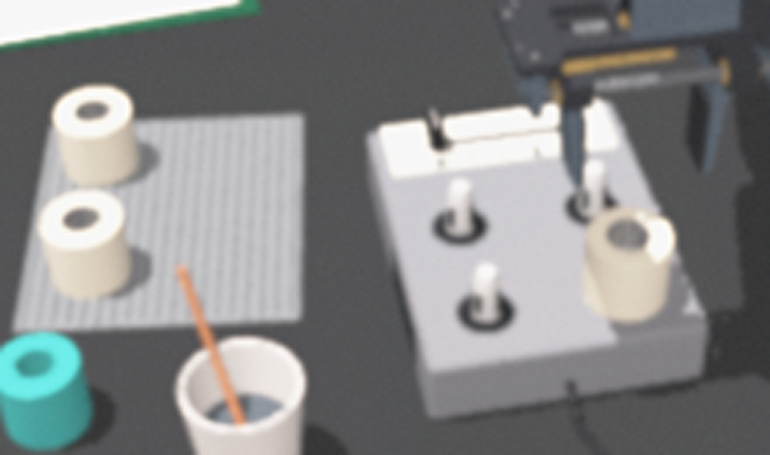

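View pics/t14b.png

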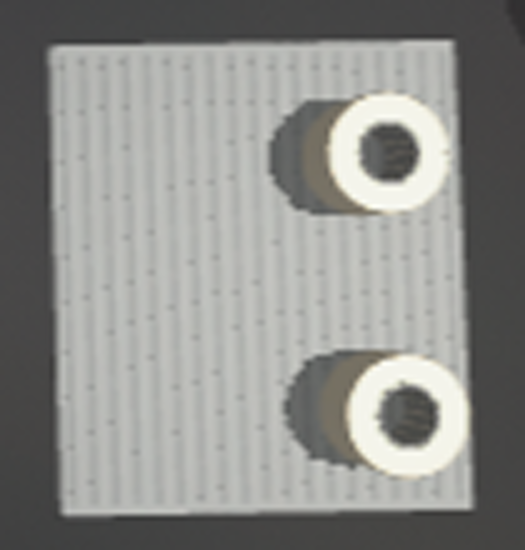

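Request:
{"op": "play_rows", "data": {
  "motion": [
    [-0.009,-0.039,0,0,0.9],
    [-0.018,-0.078,0,0,0.9],
    [-0.027,-0.117,0,0,0.9],
    [-0.036,-0.156,0,0,0.9],
    [-0.045,-0.195,0,0,0.9],
    [-0.054,-0.234,0,0,0.9],
    [-0.063,-0.273,0,0,0.9],
    [-0.073,-0.312,0,0,0.9]
  ]
}}

```text
time_s: 30.92
ee_pos: [543.6, -275.1, 175.2]
ee_rot: [-35.8, 90.0, 153.2]
force: [1.0, -0.4, -0.4]
gripper_width: 82.1
```

Request:
{"op": "play_rows", "data": {
  "motion": [
    [-0.01,-0.039,0,0,0.9],
    [-0.0205,-0.081,0,0,0.9],
    [-0.0205,-0.081,-0.02,0,0.9],
    [-0.0205,-0.081,-0.02,0,0.9],
    [-0.0205,-0.081,-0.02,0,0.9],
    [-0.0205,-0.081,-0.02,0,0.9],
    [-0.0205,-0.081,-0.02,0,0.9],
    [-0.0205,-0.081,-0.02,0,0.9]
  ]
}}

```text
time_s: 31.58
ee_pos: [524.7, -353.4, 156.4]
ee_rot: [139.0, 89.9, -31.8]
force: [-1.3, 0.5, 0.4]
gripper_width: 81.9
```

```bash
python3 w.py wrist w15
```

```text
[ 524.7 -353.4  156.4] jaw -80.85 w 81.9 F [-1.3  0.5  0.4] t 31.58
```

View pics/w15.png

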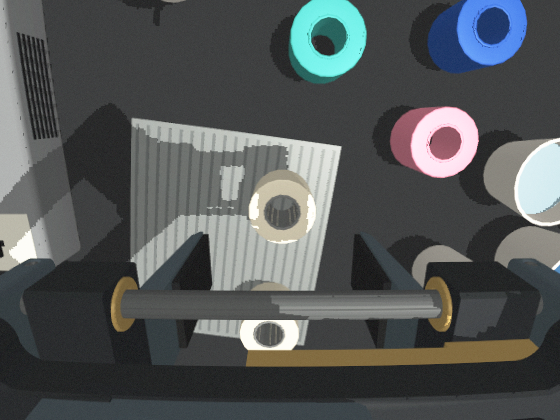

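Request:
{"op": "play_rows", "data": {
  "motion": [
    [-0.001,0,-0.035,0,0.9],
    [-0.001,0,-0.07,0,0.9],
    [-0.001,0,-0.1,0,0.9],
    [-0.001,0,-0.12,0,0.9],
    [-0.001,0,-0.133,0,0.9],
    [-0.001,0,-0.133,0,0.9],
    [-0.001,0,-0.133,0,0],
    [-0.001,0,-0.133,0,0]
  ]
}}

```text
time_s: 32.3
ee_pos: [523.9, -354.7, 23.9]
ee_rot: [133.8, 89.8, -37.2]
force: [0.2, -0.4, -0.1]
gripper_width: 71.7
```

Request:
{"op": "play_rows", "data": {
  "motion": [
    [0,0,0,0,0],
    [0,0,0,0,0],
    [0,0,0,0,0],
    [0,0,0,0,0],
    [0,0,0,0,0],
    [0,0,0,0,0],
    [0,0,0,0,0],
    [0,0,0,0,0]
  ]
}}

```text
time_s: 32.97
ee_pos: [523.7, -354.8, 24.1]
ee_rot: [140.5, 89.8, -30.4]
force: [-0.7, 1.1, 5.5]
gripper_width: 60.5
```

Request:
{"op": "play_rows", "data": {
  "motion": [
    [0,0,0.02,0,0],
    [0,0,0.06,0,0],
    [0,0,0.1,0,0],
    [0,0,0.14,0,0],
    [0.012,0.036,0.145,0,0],
    [0.024,0.072,0.145,0,0],
    [0.038,0.108,0.145,0,0],
    [0.052,0.144,0.145,0,0]
  ]
}}

```text
time_s: 33.63
ee_pos: [574.7, -209.1, 167.9]
ee_rot: [132.2, 90.0, -38.9]
force: [0.8, 0.4, -2.3]
gripper_width: 60.3
```

Request:
{"op": "play_rows", "data": {
  "motion": [
    [0.014,0.036,0,0,0],
    [0.028,0.072,0,0,0],
    [0.042,0.11,0,0,0],
    [0.057,0.1495,0,0,0],
    [0.057,0.1495,0,0,0],
    [0.057,0.1495,0,0,0],
    [0.057,0.1495,0,0,0],
    [0.057,0.1495,0,0,0]
  ]
}}

```text
time_s: 34.3
ee_pos: [631.2, -62.0, 167.3]
ee_rot: [26.3, 89.9, -144.7]
force: [0.7, -0.7, -0.9]
gripper_width: 60.2
```

```bash
python3 w.py wrist w16
```

```text
[631.2 -62.  167.3] jaw -81.03 w 60.2 F [ 0.7 -0.7 -0.9] t 34.3
```

View pics/w16.png

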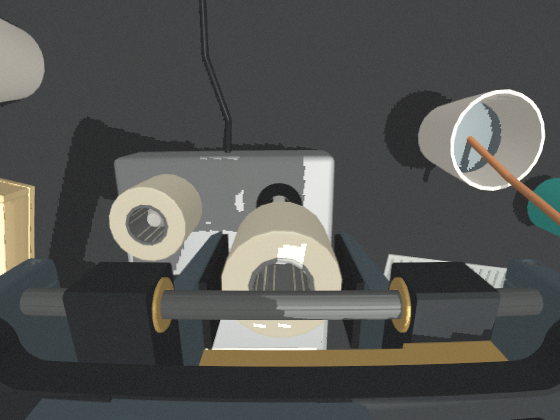

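Request:
{"op": "play_rows", "data": {
  "motion": [
    [0.001,0.0005,-0.02,0,0],
    [0.001,0.0005,-0.035,0,0],
    [0.001,0.0005,-0.045,0,0],
    [0.001,0.0005,-0.05,0,0],
    [0.001,0.0005,-0.055,0,0],
    [0.001,0.0005,-0.06,0,0],
    [0.001,0.0005,-0.065,0,0],
    [0.001,0.0005,-0.065,0,0]
  ]
}}

```text
time_s: 35.02
ee_pos: [632.4, -60.5, 101.8]
ee_rot: [-9.5, 89.9, 179.5]
force: [0.6, 0.7, -1.2]
gripper_width: 60.1
```

Request:
{"op": "play_rows", "data": {
  "motion": [
    [0,0,-0.005,0,0],
    [0,0,-0.01,0,0],
    [0,0,-0.015,0,0],
    [0,0,-0.018,0,0],
    [0,0,-0.021,0,0],
    [0,0,-0.023,0,0],
    [0,0,-0.024,0,0],
    [0,0,-0.024,0,0]
  ]
}}

```text
time_s: 35.68
ee_pos: [632.6, -60.3, 79.2]
ee_rot: [28.7, 90.0, -142.3]
force: [-2.5, 0.8, 2.5]
gripper_width: 60.2
```

Request:
{"op": "play_rows", "data": {
  "motion": [
    [0,0,-0.001,0,0],
    [0,0,-0.002,0,0],
    [0,0,-0.002,0,0],
    [0,0,-0.002,0,0.85],
    [0,0,-0.002,0,0.85],
    [0,0,-0.002,0,0.85],
    [0,0,-0.002,0,0.85],
    [0,0,-0.002,0,0.85]
  ]
}}

```text
time_s: 36.35
ee_pos: [632.8, -60.4, 76.1]
ee_rot: [-2.7, 90.0, -173.7]
force: [0.6, -0.1, 0.6]
gripper_width: 77.4
```

Request:
{"op": "play_rows", "data": {
  "motion": [
    [0,0,0.03,0,0.85],
    [0,0,0.07,0,0.85],
    [0,0,0.1,0,0.85],
    [0,0,0.1,0,0.85],
    [0,0,0.1,0,0.85],
    [0,0,0.1,0,0.85],
    [0,0,0.1,0,0.85],
    [0,0,0.1,0,0.85]
  ]
}}

```text
time_s: 37.02
ee_pos: [631.9, -60.2, 174.6]
ee_rot: [-14.1, 89.8, 175.0]
force: [-0.2, 0.4, 0.0]
gripper_width: 77.7
```

```bash
python3 w.py wrist w17; python3 w.py top t17
python3 - <<'E'
from h import *
img=cv2.imread("pics/t17.png"); save("t17b.png",img,320,190,105,110,5)
E
```

```text
[631.9 -60.2 174.6] jaw -80.96 w 77.7 F [-0.2  0.4  0. ] t 37.02
[632.  -60.3 174.8] jaw -80.96 w 78.0 F [-0.7 -0.1  0.4] t 37.07
```

View pics/w17.png

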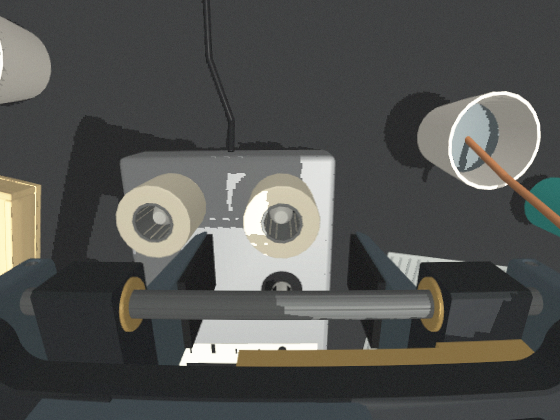

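View pics/t17b.png

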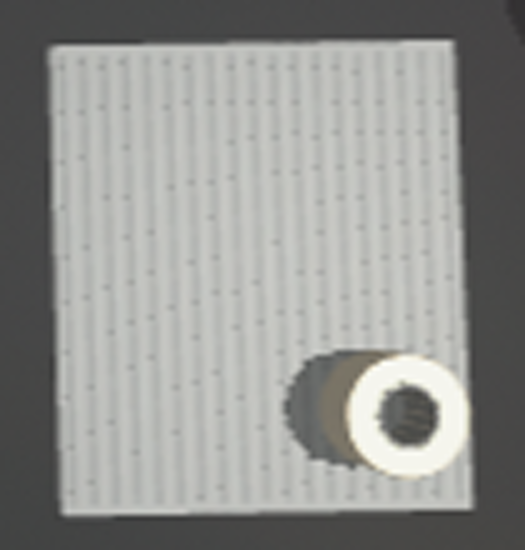

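Request:
{"op": "play_rows", "data": {
  "motion": [
    [-0.024,-0.031,0,0,0.9],
    [-0.048,-0.062,0,0,0.9],
    [-0.072,-0.093,0,0,0.9],
    [-0.096,-0.124,0,0,0.9],
    [-0.12,-0.155,0,0,0.9],
    [-0.144,-0.186,0,0,0.9],
    [-0.168,-0.217,0,0,0.9],
    [-0.192,-0.248,0,0,0.9]
  ]
}}

```text
time_s: 37.78
ee_pos: [439.2, -309.5, 176.1]
ee_rot: [-36.5, 90.0, 152.6]
force: [0.9, -0.3, -0.3]
gripper_width: 82.4
```

Request:
{"op": "play_rows", "data": {
  "motion": [
    [-0.022,-0.028,0,0,0.9],
    [-0.044,-0.0535,0,0,0.9],
    [-0.044,-0.0535,-0.02,0,0.9],
    [-0.044,-0.0535,-0.02,0,0.9],
    [-0.044,-0.0535,-0.02,0,0.9],
    [-0.044,-0.0535,-0.02,0,0.9],
    [-0.044,-0.0535,-0.02,0,0.9],
    [-0.044,-0.0535,-0.02,0,0.9]
  ]
}}

```text
time_s: 38.45
ee_pos: [397.7, -361.4, 157.1]
ee_rot: [128.5, 89.9, -42.4]
force: [-0.9, 0.3, -0.2]
gripper_width: 81.8
```

```bash
python3 w.py wrist w18
```

```text
[ 397.7 -361.4  157.1] jaw -80.86 w 81.8 F [-0.9  0.3 -0.2] t 38.45
```

View pics/w18.png

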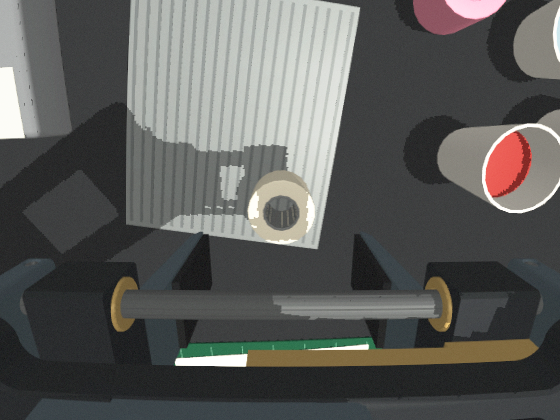

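Request:
{"op": "play_rows", "data": {
  "motion": [
    [-0.001,0,-0.035,0,0.9],
    [-0.001,0,-0.07,0,0.9],
    [-0.001,0,-0.1,0,0.9],
    [-0.001,0,-0.12,0,0.9],
    [-0.001,0,-0.134,0,0.9],
    [-0.001,0,-0.134,0,0.9],
    [-0.001,0,-0.134,0,0],
    [-0.001,0,-0.134,0,0]
  ]
}}

```text
time_s: 39.17
ee_pos: [396.8, -362.4, 23.6]
ee_rot: [126.0, 89.9, -44.9]
force: [0.4, -0.0, 0.8]
gripper_width: 71.7
```

Request:
{"op": "play_rows", "data": {
  "motion": [
    [0,0,0,0,0],
    [0,0,0,0,0],
    [0,0,0,0,0],
    [0,0,0,0,0],
    [0,0,0,0,0],
    [0,0,0,0,0],
    [0,0,0,0,0],
    [0,0,0,0,0]
  ]
}}

```text
time_s: 39.83
ee_pos: [396.5, -362.4, 23.8]
ee_rot: [132.4, 89.9, -38.5]
force: [0.6, 1.2, 7.0]
gripper_width: 59.2
```

Request:
{"op": "play_rows", "data": {
  "motion": [
    [0,0,0.02,0,0],
    [0,0,0.06,0,0],
    [0,0,0.1,0,0],
    [0,0,0.14,0,0],
    [0.018,0.035,0.145,0,0],
    [0.036,0.07,0.145,0,0],
    [0.054,0.105,0.145,0,0],
    [0.072,0.14,0.145,0,0]
  ]
}}

```text
time_s: 40.5
ee_pos: [468.0, -220.6, 168.0]
ee_rot: [137.2, 89.9, -33.8]
force: [1.0, -0.1, -1.2]
gripper_width: 59.1
```

Request:
{"op": "play_rows", "data": {
  "motion": [
    [0.018,0.036,0,0,0],
    [0.036,0.072,0,0,0],
    [0.054,0.108,0,0,0],
    [0.075,0.147,0,0,0],
    [0.075,0.147,0,0,0],
    [0.075,0.147,0,0,0],
    [0.075,0.147,0,0,0],
    [0.075,0.147,0,0,0]
  ]
}}

```text
time_s: 41.17
ee_pos: [542.0, -75.9, 167.4]
ee_rot: [25.5, 89.9, -145.5]
force: [0.3, -0.2, -0.6]
gripper_width: 59.5
```

```bash
python3 w.py wrist w19
```

```text
[542.  -75.9 167.4] jaw -81.02 w 59.5 F [ 0.3 -0.2 -0.6] t 41.17
```

View pics/w19.png

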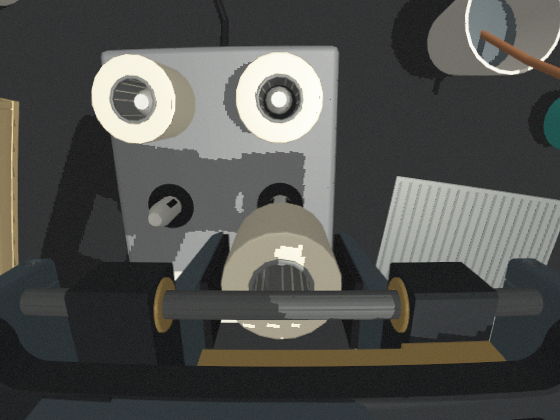

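Request:
{"op": "play_rows", "data": {
  "motion": [
    [0.001,0.0,-0.02,0,0],
    [0.001,0.0,-0.035,0,0],
    [0.001,0.0,-0.045,0,0],
    [0.001,0.0,-0.05,0,0],
    [0.001,0.0,-0.055,0,0],
    [0.001,0.0,-0.06,0,0],
    [0.001,0.0,-0.065,0,0],
    [0.001,0.0,-0.065,0,0]
  ]
}}

```text
time_s: 41.88
ee_pos: [543.4, -74.9, 101.8]
ee_rot: [-12.6, 89.9, 176.5]
force: [-0.5, -0.8, -0.4]
gripper_width: 59.3
```

Request:
{"op": "play_rows", "data": {
  "motion": [
    [0,0,-0.005,0,0],
    [0,0,-0.01,0,0],
    [0,0,-0.015,0,0],
    [0,0,-0.018,0,0],
    [0,0,-0.021,0,0],
    [0,0,-0.023,0,0],
    [0,0,-0.024,0,0],
    [0,0,-0.024,0,0]
  ]
}}

```text
time_s: 42.55
ee_pos: [543.7, -74.8, 78.9]
ee_rot: [4.1, 90.0, -166.9]
force: [-1.5, 1.0, 2.3]
gripper_width: 59.3
```

Request:
{"op": "play_rows", "data": {
  "motion": [
    [0,0,-0.001,0,0],
    [0,0,-0.002,0,0],
    [0,0,-0.002,0,0],
    [0,0,-0.002,0,0.85],
    [0,0,-0.002,0,0.85],
    [0,0,-0.002,0,0.85],
    [0,0,-0.002,0,0.85],
    [0,0,-0.002,0,0.85]
  ]
}}

```text
time_s: 43.22
ee_pos: [543.7, -74.9, 76.1]
ee_rot: [-5.8, 90.0, -176.7]
force: [-0.0, -0.1, 0.2]
gripper_width: 77.4
```

Request:
{"op": "play_rows", "data": {
  "motion": [
    [0,0,0.03,0,0.85],
    [0,0,0.07,0,0.85],
    [0,0,0.11,0,0.85],
    [-0.02,0,0.13,0,0.7],
    [-0.05,0,0.13,0,0.5],
    [-0.08,-0.01,0.13,0,0.4],
    [-0.0935,-0.015,0.13,0,0.4],
    [-0.0935,-0.015,0.13,0,0.4]
  ]
}}

```text
time_s: 43.88
ee_pos: [447.6, -90.3, 206.5]
ee_rot: [0.7, 89.9, -170.4]
force: [0.3, -0.1, 0.5]
gripper_width: 47.0
```

```bash
python3 w.py wrist w20; python3 w.py scene s20
python3 - <<'E'
from h import *
img=cv2.imread("pics/s20.png"); save("s20a.png",img,140,150,330,130,2.4)
E
```

```text
[447.6 -90.3 206.5] jaw -81.04 w 47.0 F [ 0.3 -0.1  0.5] t 43.88
[449.8 -90.2 206.6] jaw -81.04 w 42.8 F [1.  0.3 0.4] t 43.93
```

View pics/w20.png

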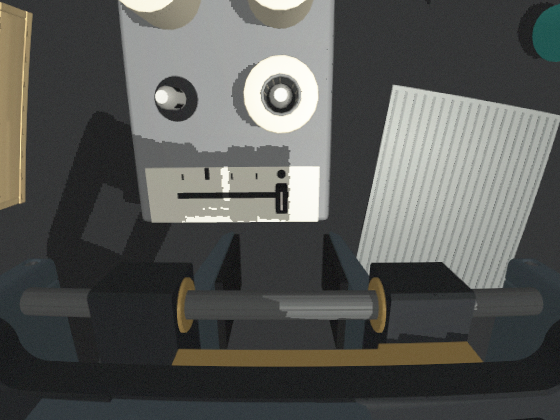

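View pics/s20a.png

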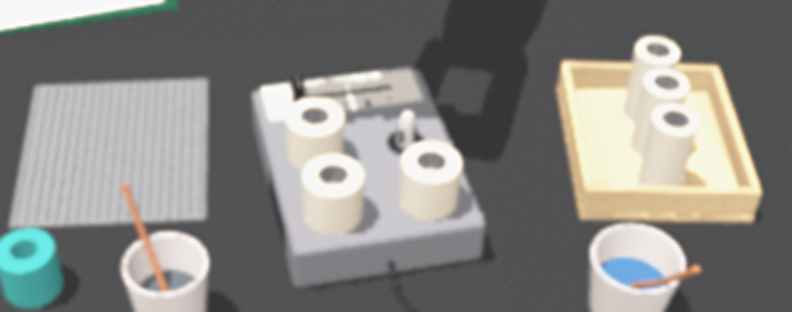

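Run:
```python
from h import *
f=grab("scene"); S=3
x0,y0=230,170
im=cv2.resize(f["img"][y0:y0+105,x0:x0+230],None,fx=S,fy=S,interpolation=cv2.INTER_CUBIC)
a=np.linspace(0,2*np.pi,60)
def ring(c,r,z,col):
    p=proj(f,np.c_[c[0]+r*np.cos(a),c[1]+r*np.sin(a),np.full(60,z)])
    p=((p-[x0,y0]+.5)*S-.5).round().astype(np.int32); cv2.polylines(im,[p],True,col,1)
for c in ((543.9,-75.3),(632.8,-61.2),(617.1,37.6)):
    ring(c,30,110,(0,0,255)); ring(c,30,55,(255,0,0))
for c in ((435,316.5),(495,311.5),(555,307)): ring(c,25,103,(0,0,255)); ring(c,25,8,(255,0,0))
cv2.imwrite("pics/s21.png",im)
```

```text
(no output)
```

View pics/s21.png

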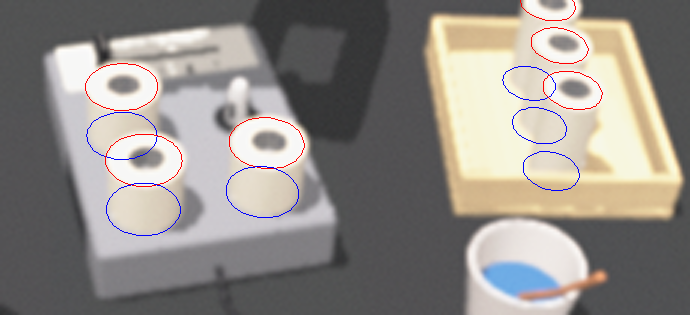

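Request:
{"op": "play_rows", "data": {
  "motion": [
    [0,0,-0.04,0,0.4],
    [0,0,-0.08,0,0.4],
    [0,0,-0.115,0,0.4],
    [0,0,-0.135,0,0.4],
    [0,0,-0.143,0,0.4],
    [0,0,-0.143,0,0.4],
    [0,0,-0.143,0,0.4],
    [0,0,-0.143,0,0]
  ],
  "squeeze": 15
}}

```text
time_s: 44.7
ee_pos: [452.1, -90.1, 64.7]
ee_rot: [157.7, 89.8, -13.2]
force: [0.4, 0.1, 0.2]
gripper_width: 32.3
```

Request:
{"op": "play_rows", "data": {
  "motion": [
    [0,0,0,0,0],
    [0,0,0,0,0],
    [0,0,0,0,0],
    [0,0,0,0,0],
    [0,0,0,0,0],
    [0,0,0,0,0],
    [0,0,0,0,0],
    [0,0,0,0,0]
  ]
}}

```text
time_s: 45.37
ee_pos: [450.9, -89.9, 64.4]
ee_rot: [159.7, 89.9, -11.2]
force: [-0.1, 1.0, 6.3]
gripper_width: 11.6
```

```bash
python3 w.py wrist w22
```

```text
[450.9 -89.9  64.4] jaw -80.95 w 11.6 F [-0.1  1.   6.3] t 45.37
```

View pics/w22.png

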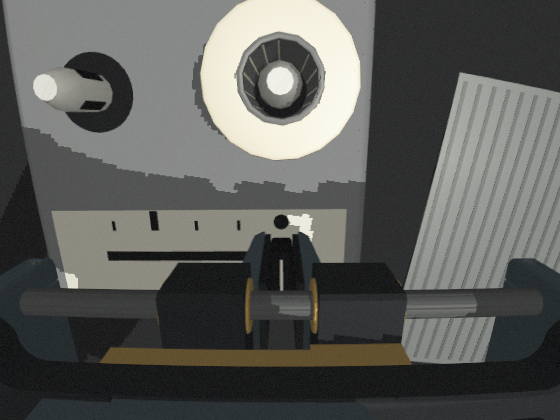

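Request:
{"op": "play_rows", "data": {
  "motion": [
    [-0.0016,0.01,0,0,0],
    [-0.0032,0.02,0,0,0],
    [-0.0048,0.03,0,0,0],
    [-0.0063,0.04,0,0,0],
    [-0.0079,0.05,0,0,0],
    [-0.0095,0.06,0,0,0],
    [-0.0111,0.07,0,0,0],
    [-0.0118,0.074,0,0,0]
  ]
}}

```text
time_s: 46.08
ee_pos: [438.6, -15.5, 64.4]
ee_rot: [127.2, 89.9, -43.7]
force: [-1.3, -1.7, 6.9]
gripper_width: 11.7
```

Request:
{"op": "play_rows", "data": {
  "motion": [
    [0,0,0,0,0],
    [0,0,0,0,0],
    [0,0,0,0,0],
    [0,0,0,0,0],
    [0,0,0,0,0],
    [0,0,0,0,0],
    [0,0,0,0,0],
    [0,0,0,0,0]
  ]
}}

```text
time_s: 46.75
ee_pos: [438.6, -15.7, 64.3]
ee_rot: [177.5, 90.0, 6.5]
force: [-2.1, 1.1, 8.7]
gripper_width: 12.2
```

```bash
python3 w.py wrist w23
```

```text
[438.6 -15.7  64.3] jaw -80.95 w 12.2 F [-2.1  1.1  8.7] t 46.75
```

View pics/w23.png

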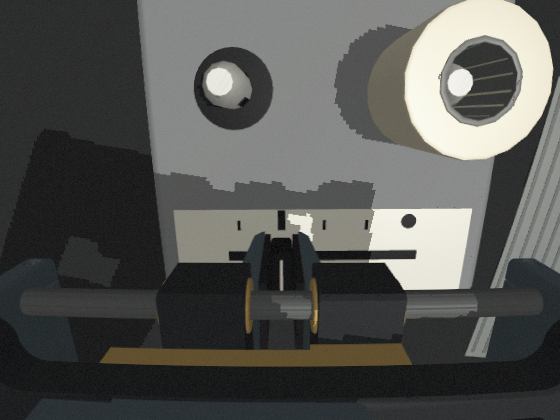

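The grip (column 282) lines up with the long mark (282). Release and retreat.

Request:
{"op": "play_rows", "data": {
  "motion": [
    [0,0,0,0,0.4],
    [0,0,0,0,0.4],
    [0,0,0,0,0.4],
    [0,0,0,0,0.4],
    [0,0,0,0,0.4],
    [0,0,0.03,0,0.4],
    [0,0,0.07,0,0.4],
    [0,0,0.11,0,0.4]
  ]
}}

```text
time_s: 47.47
ee_pos: [437.4, -15.8, 174.0]
ee_rot: [-10.6, 89.8, 178.4]
force: [0.8, -0.1, -0.2]
gripper_width: 36.4
```

Request:
{"op": "play_rows", "data": {
  "motion": [
    [0,0,0.04,0,0.4],
    [-0.02,-0.03,0.06,0,0.4],
    [-0.04,-0.065,0.06,0,0.4],
    [-0.06,-0.1,0.06,0,0.4],
    [-0.07,-0.14,0.06,0,0.4],
    [-0.08,-0.18,0.06,0,0.4],
    [-0.09,-0.22,0.06,0,0.4],
    [-0.1,-0.26,0.06,0,0.4]
  ]
}}

```text
time_s: 48.13
ee_pos: [337.4, -277.6, 233.6]
ee_rot: [141.2, 90.0, -29.8]
force: [0.5, -0.2, 0.8]
gripper_width: 36.6
```

Request:
{"op": "play_rows", "data": {
  "motion": [
    [-0.01,-0.04,0,0,0.4],
    [-0.02,-0.08,0,0,0.4],
    [-0.03,-0.12,0,0,0.4],
    [-0.03,-0.15,0,0,0.4],
    [-0.03,-0.15,0,0,0.4],
    [-0.03,-0.15,0,0,0.4],
    [-0.03,-0.15,0,0,0.4],
    [-0.03,-0.15,0,0,0.4]
  ]
}}

```text
time_s: 48.8
ee_pos: [308.6, -424.6, 233.4]
ee_rot: [-78.8, 90.0, 110.3]
force: [-0.2, 0.7, 0.1]
gripper_width: 36.8
```

```bash
python3 w.py top t24; python3 w.py scene s24
python3 - <<'E'
from h import *
img=cv2.imread("pics/t24.png"); save("t24a.png",img,70,130,260,160,3)
f=grab("top")
def Z(p,x0,y0,s): return (np.array(p,float)+.5)/s-.5+[x0,y0]
print(proj(f,[[438.3,-14.4,81],[450.1,-88.5,81]]).round(1))
E
```

```text
[ 308.6 -424.6  233.4] jaw -80.9 w 36.8 F [-0.2  0.7  0.1] t 48.8
[ 308.7 -424.6  233.6] jaw -80.88 w 36.3 F [-0.1  0.2  0.6] t 48.85
[[258.2 254.5]
 [289.6 249.7]]
```

View pics/t24a.png

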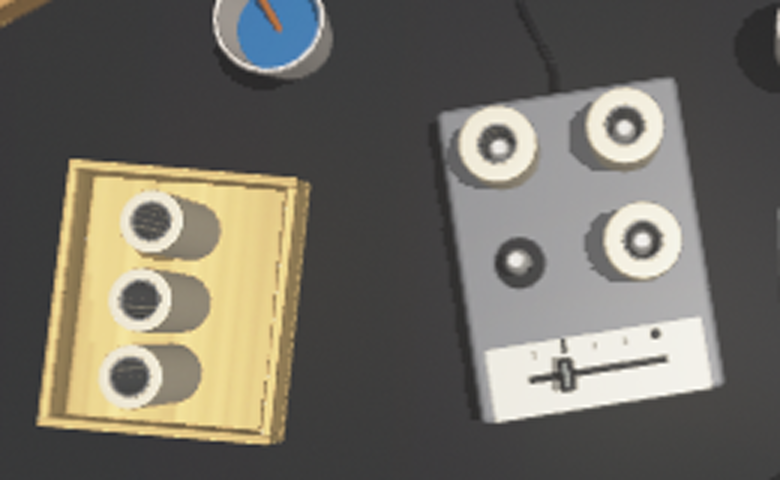

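View pics/s24.png

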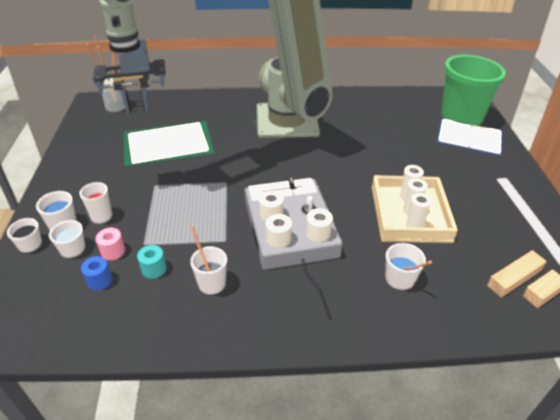

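Run:
```python
from h import *
from workcell import job_done
f=grab("top")
P=np.array([(498,146),(625,127),(643,240)])
print(unproj(f,(P+.5)/3-.5+[70,130],110).round(1)); print(job_done())
```

```text
[[615.   38.9 110. ]
 [630.8 -59.6 110. ]
 [542.7 -74.1 110. ]]
the job is handed in; nothing more can be done
None
```

The changeover is finished and handed in at about 49 s of the 210 s allowed. `job_done` reports no verdict, so the result rests on my own checks below.

**What I did**
- I slid the timer back until it pressed on the off stop (19 N at the stop).
- I stood all three dry sleeves upright in the crate.
- I put all three washed sleeves on posts 3, 2 and 0, pushed down to the deck. Post 1 stays empty.
- I then slid the timer 75 mm to the long mark and moved the arm well clear.

**Last checks**
- **Washed sleeves:** their centres measure within about 2 mm of the post axes. The rings I drew for sleeves seated on the deck matched the scene picture.
- **Dry sleeves:** all three stand upright inside the crate. The expected rings sat 2–3 pixels off, within camera error.
- **Timer:** the grip is in line with the long mark, within half a pixel in the top view.
- **Surroundings:** the mat is empty. The paint pots and coloured look-alikes look untouched in the pictures; I did not measure them.

**Disagreements:** the top and wrist cameras differed by 3–4 mm in y. I settled this with the timer's stop, correcting the top view by 1.7 mm. I saw no sleeve knocked aside, and none of the checks I ran failed.

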